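Draw the tube block out of the dry block heater with its screw-in lifter

ROBOT

A 6-joint arm with a two-finger parallel gripper is mounted at the origin on the work surface. World frame = base frame: x ahead of the robot, y to its left, z up, the work surface at z = 0. Lengths are in m, angles in rad, forces in N, time in s.
With the tool pointing down it reaches from about 0.4 to 0.825 m from the base axis. Payload 7 kg.
Tool frame: the origin (TCP) lies midway between the tips of the shut fingers; the grasp point (between the pads) lies 19 mm behind it (manip.grasp_offset is the distance from the TCP to the grasp point, in m); z points along the fingers, y is the direction in which the jaws open and shut (so a half turn about z gives the same grasp; the last joint's range is limited). The gripper opens to 88 mm and grips with 3 to 60 N. Pads are 19 mm wide; open, the fingers measure 130 mm over their backs; the gripper's body (78 mm by 193 mm) begins 47 mm behind the grasp point.
Start: joints at [-0.832, 0.359, 0.012, 0, -1.224, -0.288], TCP at [0.294, -0.608, 0.227] pointing down, gripper open.
Joint ranges: [-3.07, 3.07], [-1.43, 2.12], [-1.02, 1.25], [-3.03, 1.67], [-3.05, -0], [-3.03, 3.03]. Speed limits (rad/s): [2.39, 2.39, 3.01, 3.14, 3.14, 3.14].

INTERFACE

Orientations are given as a unit quaternion [w, x, y, z].
In Python, from station import manip gives the robot as it stands.
- The arm moves only by the tool apply_moves, never from a script. Its argument "rows" is a list that holds one entry, the list of rows, each a list of 7 numbers: the turn, a rotation vector about the tool's x, y, z in units of 6 degrees (1.0 is 6 degrees), then the shift along the tool's x, y, z in units of 60 mm (1.0 is 60 mm), then the gripper command: -1 is shut, 1 is fully open, values between are in proportion. In form: [[[wx, wy, wz, x, y, z, hand], ...]]. A call has 1 to 10 rows; each row shifts and turns the pose as measured when the row begins, along the tool's axes as they then stand; what a row does not reach is not made up. A row lasts 1/8 s, in which the tool goes at most 62.5 mm and 10.7 degrees, less where a joint would pass 70% of its speed; a pose out of reach is approached as far as the arm can. A call is refused whole if a number of a shift passes 1 or a number of a turn 1, either way. A call with a gripper value outside its range is refused whole. The fingers move at their own pace and stop on an object; the grip force is fixed at half the most. Time passes only in rows, so rows that do not move let the fingers close. It gives the time, the measured TCP pose, the force and the opening at its end, in the units of the state.
- manip.state(): the state, without advancing time (a new reading comes with each control period).
- manip.capture(name): name is "scene" or "side" or "wrist"; returns a dict with "color" (420x560x3 uint8, blue, green, red), "fx", "fy", "cx", "cy" (pixels), "D" ([k1, k2, p1, p2, k3] as OpenCV has them; the pictures are not rectified), "R" (3x3) and "t" (3): a world point X has camera coordinates R X + t. Camera axes: x right, y down, z forward; pixel columns grow to the right and rows downward; lengths in m; the calibration is good to about 2 mm. A picture is of the moment at which its call begins. There is no depth.
- manip.job_done(): hands the job in, once; it reports no verdict.
Trained networks look in a picture, given as the dict that the camera call returned (one of the last four; its "shot" number tells which), for a name from the list of things; names that differ only in an ending like _2 or _b are one class to them, and where a whole thing is asked for, a point or a joint stands for the part that bears it (a point fixed in the world has none). Each returns a list of dicts, best first, with "confidence" (0 to 1); they miss things now and then, are a little off and sometimes report something else, mostly with a low value. They report only what shows in the picture. A call takes as long as a camera call. They do not tell look-alikes from the thing itself.
- manip.recognise(picture, target): "extent" ([left, top, right, bottom] in pixels, round what is visible of it).
- manip.outline_of(picture, target): "mask" (420x560 bool, what is visible of it) and "extent" ([left, top, right, bottom] in pixels, round what is visible of it).
- manip.spot_point(picture, target): "uv" ([column, row] in pixels: a listed point, or the origin of a listed thing).
The state is a dict: "t": time; "q": joint angles; "joint_vel": joint speeds; "joint_efforts": joint torques, N m; "ee_pos": TCP position; "tcp_rot": TCP orientation; "force": force on the tool from outside, world axes, zero at the start; "torque": the same for the moment, N m; "finger_gap": finger opening in m.
Only numpy, scipy, OpenCV 4.12 (cv2) and the standard library are available. Lean on these libraries where they do the work, as an engineer would, in place of code of your own. Each camera call takes 0.05 s, during which the arm holds its last target.

TASK

Swap-out at the dry block heater: take the lifter from the rack by its wing grip, lower it lightly into the tapped hole in the middle of the aluminium block and screw it in clockwise by feel until its collar is fully home on the block and finger-tight, without forcing it. Then, with the lifter tight so that it cannot rattle in its thread, draw the block straight up out of its well by the lifter, keep it level, and set it down gently and flat on the steel tray with the lifter left screwed in, then let go. Do not touch the warm block with the gripper, and leave the other things on the table where they are.

Things in the scene. Friction and masses are not known exactly. Their poses are not given: they have to be found in the camera images.
- lifter: Puller rod, 90 g, upright in the rack at the start, turned anyhow. Origin: centre of the underside of its steel collar (28 mm dia, 5 mm thick), which rests on the rack; z up along the rod. Above the collar a 10 mm stem, an 18 mm ferrule from 26 mm, and a black wing grip (flat paddle) 44 mm along x, 12 mm thick along y, from 31 to 65 mm above the origin.
- grip (a point): Centre of the lifter's wing grip, 48 mm above the lifter's origin; same axes.
- tail (a point): Lower end of the lifter, 17 mm below the collar; same axes. Tail: 11 mm core with tapered tip; two opposite thread ridges, 18 mm over, lie between 5 and 11.5 mm below the collar.
- collar: The lifter's collar, part of the lifter: steel disc, 28 mm dia, 5 mm thick, origin at the centre of its underside. Set lightly on the thread it stands 4 to 10 mm above the block; 0.2 to 0.75 turn clockwise brings it down, then about 0.1 turn of play, then it tightens steeply: 0.2 N m is about 23 N of clamping, gained in 0.15 rad. If it catches at the start, back off a little and go again.
- block: Aluminium tube block 60 (x) x 84 (y) x 40 mm high, about 0.32 kg, a tapped hole in the middle of its top, empty tube wells round it. Origin: centre of its underside; z up. It sits in the heater's well at the start. Pressing or turning the lifter against the thread with more than 60 N before it is home, or tightening the collar with more than 60 N, does harm.
- tap (a point): Mouth of the steel insert tapped for the lifter, flush in the centre of the block's top, 40 mm above its origin; z up. Bore 20 mm over the thread roots, 13.8 mm over the crests; 28 mm deep. Right-hand two-start thread (goes in clockwise seen from above), lead 14 mm a turn, play 1 mm radial, 1.4 mm axial. The thread starts at any angle, unmarked.
- heater: White dry block heater, fixed. Origin on the table under the centre of its well, z up, control panel on its -x side. Footprint x -105 to +50 mm, y -65 to +65 mm; top at 85 mm.
- well (a point): Centre of the well's floor, 55 mm above the table; axes of the heater; the seated block's origin is here. The well is 63 x 87 mm, 30 mm deep, so the block stands 10 mm proud. Leaf springs in its +x and -x sides grip the block: about 8 to 14 N, weight included, draws it straight out.
- tray: Flat steel tray, fixed, 260 (x) x 180 (y) x 16 mm, walls and floor 3 mm thick. Origin: centre of its underside, z up. A small jar stands near its +x end; the rest is free. It lies left or right of the heater.
- rack: White plastic rack, fixed, 110 (x) x 60 (y) x 45 mm, origin: centre of its underside. The lifter stands in a 21 mm hole at x = -27 mm, y = 0; four capped tubes in the other half stand 15 mm above its top. It lies on the other side of the heater from the tray.
- jar: Bystander: small jar, 34 mm dia, about 45 mm high, on the tray. Origin: centre of its underside.
- vial_a: Bystander: amber vial, 25 mm dia, about 55 mm high, left of the heater. Origin: underside.
- vial_b: Bystander: white vial, 25 mm dia, about 55 mm high, right of the heater. Origin: underside.
- bottle: Bystander: fluid bottle, 60 mm dia, 110 mm high, behind the heater. Origin: underside.
There are look-alikes about, which are no part of the job. What is shaped like the heater but blue or yellow is not meant.

How it is judged:
By the outcome, as a careful person would: the job done as asked, in the order asked, and still so for the second after the job is handed in, with the robot touching nothing.
It also fails if it takes over 70 s, if anything falls off the work surface, if the arm or the gripper's body presses on something with over 40 N, if the wrist force passes 120 N, or if a joint passes its speed limit or range.

## Working session

There is one attempt and no reset: what is moved stays moved. The work goes in short steps, Python scripts to look and compute and a tool call to move; the robot and the scene stay as the last step left them, time stands still between calls to the robot, and variables do not carry over. Pictures are saved under pics/ and viewed, and the job is handed in when it is done.

Besides the shell and the picture viewer there is one more tool, called after ">>>" as name(argument=value, ...), one argument or row to a line, values as JSON. apply_moves: Moves the arm, as the interface text tells. Its arguments: {"type":"object","properties":{"rows":{"type":"array"}},"required":["rows"]}

```bash
ls; mkdir -p pics; python3 - <<'E'
from station import manip
import cv2,json
print(manip.state(), manip.grasp_offset)
for n in ["scene","side","wrist"]:
    p=manip.capture(n); cv2.imwrite(f"pics/{n}0.png",p["color"]); print(n,p["fx"],p["fy"],p["cx"],p["cy"],p["D"],p["R"],p["t"])
E
```

```text
pics
{'t': 0.0, 'q': array([-8.31842891e-01,  3.59372535e-01,  1.10895489e-02, -3.86327016e-04,
       -1.22412089e+00, -2.88131587e-01]), 'joint_vel': array([ 0.00012627, -0.00011556,  0.00324944, -0.00133256, -0.00138763,
        0.00035956]), 'joint_efforts': array([ 9.60592624e-04, -5.82714808e+01,  2.93067062e+01,  6.99717969e+00,
        7.08267806e-03, -1.63276868e-04]), 'ee_pos': array([ 0.2938949 , -0.60711675,  0.22563882]), 'tcp_rot': array([-2.36674044e-04, -2.23442720e-01,  9.74716714e-01,  7.89316553e-04]), 'force': array([ 0.16401239, -0.19000175, -0.44776439]), 'torque': array([0.00739006, 0.02722745, 0.00944731]), 'finger_gap': 0.0878899142061459} 0.0188
scene 428.1914041123401 428.1914041123401 276.0011955828425 205.34424200828968 [-0.11267059  0.          0.          0.          0.        ] [[-0.47299631  0.88106235  0.00190321]
 [ 0.62577235  0.33746352 -0.70322637]
 [-0.62022855 -0.3314325  -0.71096346]] [ 0.24622752 -0.2350917   1.33126986]
side 415.4532211499497 415.4532211499497 277.4561512735188 204.63170466420019 [0.03598474 0.         0.         0.         0.        ] [[-0.81655408 -0.57672229  0.02511626]
 [-0.34595099  0.45405838 -0.82106571]
 [ 0.46212265 -0.67913355 -0.57028087]] [0.39021299 0.24323174 0.89332729]
wrist 329.6820607615628 329.6820607615628 274.30454536418046 209.07507102504997 [-0.00254583  0.          0.          0.          0.        ] [[-0.43639205  0.89975244  0.00274359]
 [ 0.85774943  0.41509533  0.30325201]
 [ 0.27171288  0.13469008 -0.95290645]] [ 0.67339177 -0.03807595  0.39251918]
```

View pics/scene0.png

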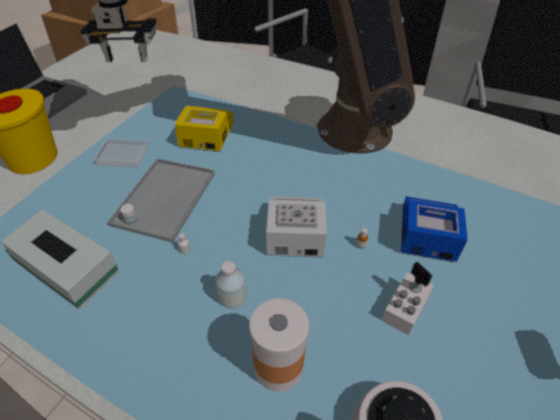

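View pics/side0.png

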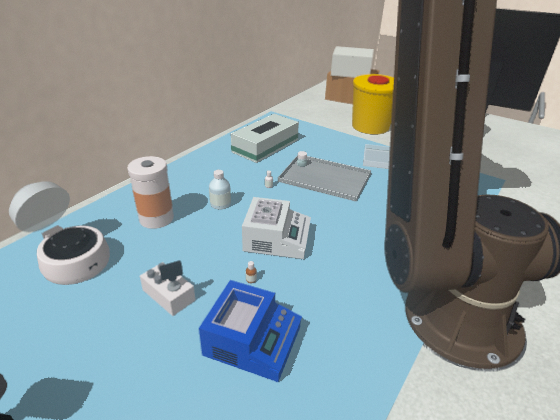

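View pics/wrist0.png

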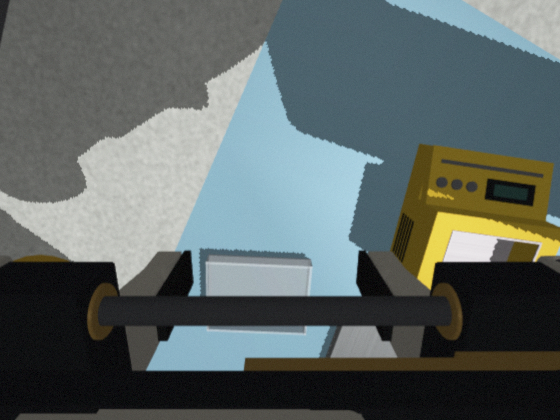

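The scene picture shows the white heater with the block at (297,215), the rack with the black wing grip at (420,273), the tray at (165,200) with the jar at (128,213), and blue and yellow look-alike heaters. The side picture agrees. Next I measure positions.

```bash
cat > h.py <<'E'
import numpy as np, cv2
from scipy.spatial.transform import Rotation as Ro
def K(p): return np.array([[p["fx"],0,p["cx"]],[0,p["fy"],p["cy"]],[0,0,1.]])
def ray(p,uv):
    n=cv2.undistortPoints(np.array([[uv]],float),K(p),np.array(p["D"]))[0,0]
    R=np.array(p["R"]);return -R.T@np.array(p["t"]), R.T@np.array([n[0],n[1],1.])
def plane(p,uv,z):
    c,d=ray(p,uv); return c+d*(z-c[2])/d[2]
def proj(p,X):
    X=np.atleast_2d(np.array(X,float))
    return cv2.projectPoints(X,cv2.Rodrigues(np.array(p["R"]))[0],np.array(p["t"]),K(p),np.array(p["D"]))[0][:,0]
def tri(obs):
    A=np.zeros((3,3));b=np.zeros(3);
    for p,uv in obs:
        c,d=ray(p,uv);d/=np.linalg.norm(d);M=np.eye(3)-np.outer(d,d);A+=M;b+=M@c
    X=np.linalg.solve(A,b); return X,[float(np.linalg.norm(proj(p,X)[0]-uv)) for p,uv in obs]
E
python3 - <<'E'
from station import manip
from h import *
a=manip.capture("scene");b=manip.capture("side")
for n in ["lifter","grip","collar","block","tap","heater","well","tray","rack","jar","vial_a","vial_b","bottle"]:
    sa=manip.spot_point(a,n)[:4];sb=manip.spot_point(b,n)[:4]
    print(n)
    for x in sa:
        for y in sb:
            X,e=tri([(a,x["uv"]),(b,y["uv"])])
            if max(e)<6: print("  ",X.round(4),np.round(e,1),round(x["confidence"],2),round(y["confidence"],2),np.round(x["uv"]),np.round(y["uv"]))
E
```

```text
lifter
   [0.5178 0.3193 0.0455] [1.7 1.7] 0.57 0.82 [412. 284.] [175. 286.]
grip
collar
   [0.521  0.3242 0.04  ] [0.7 0.7] 0.52 0.65 [413. 288.] [173. 288.]
   [0.518  0.3262 0.0436] [0.7 0.7] 0.47 0.65 [415. 286.] [173. 288.]
block
   [0.4992 0.0345 0.0477] [0.7 0.7] 0.67 0.7 [293. 229.] [263. 223.]
tap
   [0.4879 0.036  0.1033] [1.4 1.2] 0.81 0.67 [297. 209.] [266. 208.]
heater
   [ 0.3534  0.3173 -0.0036] [0.3 0.3] 0.85 0.61 [426. 245.] [237. 337.]
   [ 0.4903  0.0329 -0.0011] [0. 0.] 0.67 0.64 [294. 240.] [266. 238.]
well
   [0.3531 0.3198 0.0574] [0.1 0.1] 0.66 0.67 [434. 229.] [236. 318.]
tray
   [ 0.5291 -0.3231 -0.0047] [1.2 0.9] 0.67 0.61 [165. 201.] [321. 180.]
rack
jar
   [ 0.6213 -0.3604 -0.0024] [3.4 2.5] 0.65 0.68 [133. 222.] [306. 164.]
vial_a
   [0.4294 0.1778 0.0021] [2.6 2.6] 0.67 0.54 [362. 246.] [252. 278.]
   [ 0.649  -0.1717  0.0067] [0.1 0.1] 0.51 0.5 [184. 252.] [265. 184.]
vial_b
   [0.4294 0.1778 0.0021] [2.6 2.6] 0.67 0.54 [362. 246.] [252. 278.]
   [ 0.649  -0.1717  0.0067] [0.1 0.1] 0.51 0.5 [184. 252.] [265. 184.]
bottle
   [ 0.6911 -0.0128 -0.0067] [0.8 0.6] 0.88 0.65 [233. 297.] [220. 206.]
```

```bash
python3 - <<'E'
import cv2,numpy as np
a=cv2.imread("pics/scene0.png")[250:340,370:450];b=cv2.imread("pics/side0.png")[245:320,130:205]
a=cv2.resize(a,(400,450),interpolation=3);b=cv2.resize(b,(400,400),interpolation=3)
o=np.zeros((450,800,3),np.uint8);o[:,:400]=a;o[:400,400:]=b;cv2.imwrite("pics/crop0.png",o)
E
```

```text
(no output)
```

View pics/crop0.png

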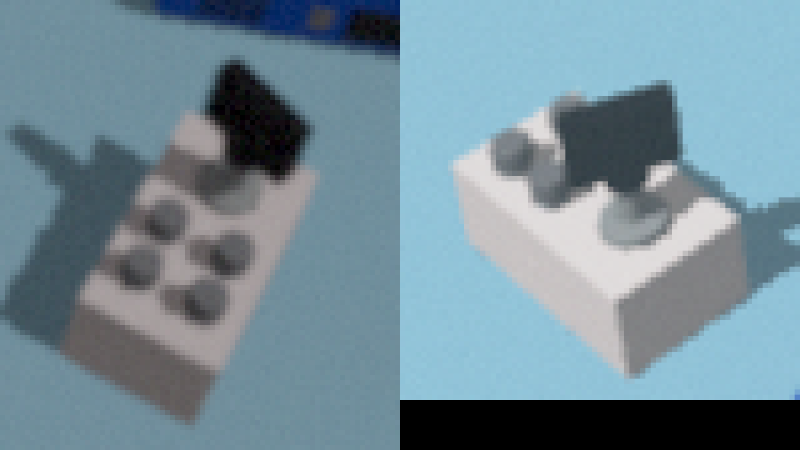

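```bash
python3 - <<'E'
from station import manip
from h import *
a=manip.capture("scene");b=manip.capture("side")
for p,u,v in [(a,(417,263),(432,276)),(b,(159,265),(180.3,261.3))]:
    X,Y=plane(p,u,.11),plane(p,v,.11);d=Y-X;print(X,Y,np.linalg.norm(d),np.degrees(np.arctan2(d[1],d[0]))%180,(X+Y)/2)
s=manip.state();c=s["ee_pos"]
R=Ro.from_quat(s["tcp_rot"],scalar_first=True).as_matrix();print(R)
# camera in tool frame
w=manip.capture("wrist");C=-w["R"].T@w["t"];print("cam in tool",R.T@(C-c),R.T@w["R"].T)
E
```

```text
[0.51309068 0.31121525 0.11      ] [0.53020966 0.34605865 0.11      ] 0.03882167321356092 63.83455411015438 [0.52165017 0.32863695 0.11      ]
[0.53505468 0.34077456 0.11      ] [0.5087668  0.30758028 0.11      ] 0.04234280080133669 51.62289230377331 [0.52191074 0.32417742 0.11      ]
[[-9.00115042e-01 -4.35652281e-01  2.60723511e-05]
 [-4.35652282e-01  9.00115042e-01 -7.02647231e-07]
 [-2.31620055e-05 -1.19909426e-05 -1.00000000e+00]]
cam in tool [ 0.08220977  0.00027686 -0.15798692] [[ 9.25859545e-04 -9.52873842e-01 -3.03365430e-01]
 [ 9.99998758e-01  4.95273520e-04  1.49629842e-03]
 [-1.27553476e-03 -3.03366439e-01  9.52873117e-01]]
```

```bash
cat >> h.py <<'E'
def Rd(yaw):
    y=np.radians(yaw); c,s=np.cos(y),np.sin(y)
    return np.array([[c,s,0],[s,-c,0],[0,0,-1.]])   # cols: tool x at yaw, tool z down
def plan(s,xyz,dyaw,n,hand,g=1.0,frac=None,yaw=None,dec=2):
    """rows to go straight to xyz; dyaw in deg (ccw from above +) total, levelling as we go"""
    P=s["ee_pos"].copy();R=Ro.from_quat(s["tcp_rot"],scalar_first=True).as_matrix()
    y0=np.degrees(np.arctan2(R[1,0],R[0,0]));out=[]
    P0=P.copy()
    for i in range(1,n+1):
        T=P0+(np.array(xyz)-P0)*i/n; RT=Rd(y0+dyaw*i/n)
        sh=R.T@(T-P)/0.06; w=Ro.from_matrix(R.T@RT).as_rotvec(degrees=True)/6
        row=[round(float(v),dec) for v in np.r_[w,sh]]
        out.append([v+0.0 for v in row]+[hand]); R=R@Ro.from_rotvec(np.array(row[:3])*6,degrees=True).as_matrix(); P=P+ (R@Ro.from_rotvec(-np.array(row[:3])*6,degrees=True).as_matrix())@np.array(row[3:6])*0.06
    for i in range(0,n,10): print(str([out[i:i+10]]).replace(" ",""))
    print("end",P.round(4),np.degrees(np.arctan2(R[1,0],R[0,0])).round(2))
def show(s):
    R=Ro.from_quat(s["tcp_rot"],scalar_first=True).as_matrix()
    print("t",round(s["t"],2),"P",s["ee_pos"].round(4),"yaw",np.degrees(np.arctan2(R[1,0],R[0,0])).round(2),"tilt xy of toolz",R[:2,2].round(4),"F",s["force"].round(1),"M",s["torque"].round(3),"gap",round(s["finger_gap"],4),"q",s["q"].round(3))
E
python3 - <<'E'
from station import manip
from h import *
s=manip.state();show(s)
plan(s,[0.52,0.325,0.24],211.2,36,1)
E
```

```text
t 1.7 P [ 0.294  -0.6076  0.2266] yaw -154.17 tilt xy of toolz [-0. -0.] F [ 0.4  0.7 -0.3] M [-0.064  0.024 -0.021] gap 0.0876 q [-0.832  0.359  0.012  0.    -1.224 -0.288]
[[[0.0,0.0,-0.98,-0.28,0.34,-0.01,1],[0.0,0.0,-0.98,-0.32,0.32,0.0,1],[0.0,0.0,-0.97,-0.34,0.27,-0.01,1],[0.0,0.0,-0.98,-0.38,0.24,0.0,1],[0.0,0.0,-0.98,-0.39,0.21,-0.01,1],[0.0,0.0,-0.98,-0.42,0.16,-0.01,1],[0.0,0.0,-0.97,-0.43,0.12,0.0,1],[0.0,0.0,-0.98,-0.43,0.07,-0.01,1],[0.0,0.0,-0.98,-0.45,0.03,-0.01,1],[0.0,0.0,-0.98,-0.44,-0.02,0.0,1]]]
[[[0.0,0.0,-0.98,-0.44,-0.06,-0.01,1],[0.0,0.0,-0.97,-0.43,-0.11,0.0,1],[0.0,0.0,-0.98,-0.42,-0.15,-0.01,1],[0.0,0.0,-0.98,-0.4,-0.19,-0.01,1],[0.0,0.0,-0.98,-0.38,-0.24,0.0,1],[0.0,0.0,-0.97,-0.35,-0.27,-0.01,1],[0.0,0.0,-0.98,-0.32,-0.3,-0.01,1],[0.0,0.0,-0.98,-0.29,-0.34,0.0,1],[0.0,0.0,-0.98,-0.26,-0.36,-0.01,1],[0.0,0.0,-0.98,-0.21,-0.39,0.0,1]]]
[[[0.0,0.0,-0.97,-0.18,-0.41,-0.01,1],[0.0,0.0,-0.98,-0.13,-0.42,-0.01,1],[0.0,0.0,-0.98,-0.09,-0.44,0.0,1],[0.0,0.0,-0.98,-0.04,-0.44,-0.01,1],[0.0,0.0,-0.97,0.0,-0.44,-0.01,1],[0.0,0.0,-0.98,0.04,-0.45,0.0,1],[0.0,0.0,-0.98,0.1,-0.43,-0.01,1],[0.0,0.0,-0.98,0.13,-0.42,0.0,1],[0.0,0.0,-0.98,0.18,-0.41,-0.01,1],[0.0,0.0,-0.97,0.22,-0.39,-0.01,1]]]
[[[0.0,0.0,-0.98,0.26,-0.36,0.0,1],[0.0,0.0,-0.98,0.29,-0.33,-0.01,1],[0.0,0.0,-0.98,0.33,-0.3,-0.01,1],[0.0,0.0,-0.97,0.35,-0.27,0.0,1],[0.0,0.0,-0.98,0.38,-0.23,-0.01,1],[0.0,0.0,-0.98,0.41,-0.19,0.0,1]]]
end [0.5201 0.3252 0.2398] 57.03
```

>>> apply_moves(
  rows=[
    [[0,0,-0.98,-0.3,0.33,0,1],[0,0,-0.98,-0.33,0.3,0,1],[0,0,-0.98,-0.35,0.27,0,1],[0,0,-0.98,-0.38,0.24,0,1],[0,0,-0.98,-0.4,0.2,0,1],[0,0,-0.98,-0.42,0.16,0,1],[0,0,-0.98,-0.43,0.12,0,1],[0,0,-0.98,-0.44,0.07,-0.01,1],[0,0,-0.98,-0.45,0.03,-0.01,1],[0,0,-0.98,-0.45,-0.02,-0.01,1]],
  ],
)

```text
t: 2.95
ee_pos: [0.3583, -0.3405, 0.2282]
tcp_rot: [0.0, -0.684, 0.729, -0.001]
force: [1.4, 0.0, -0.1]
finger_gap: 0.0881
```

>>> apply_moves(
  rows=[
    [[0,0,-0.98,-0.44,-0.06,0,1],[0,0,-0.98,-0.43,-0.11,0,1],[0,0,-0.98,-0.42,-0.15,0,1],[0,0,-0.98,-0.4,-0.2,0,1],[0,0,-0.98,-0.38,-0.24,-0.01,1],[0,0,-0.98,-0.35,-0.27,-0.01,1],[0,0,-0.98,-0.32,-0.3,-0.01,1],[0,0,-0.98,-0.29,-0.34,-0.01,1],[0,0,-0.98,-0.26,-0.36,-0.01,1],[0,0,-0.98,-0.21,-0.39,0,1]],
  ],
)

```text
t: 4.2
ee_pos: [0.4103, -0.0701, 0.2339]
tcp_rot: [-0.001, 0.959, -0.282, 0.004]
force: [-0.4, -0.1, 0.3]
finger_gap: 0.0877
```

```bash
python3 - <<'E'
from station import manip
from h import *
s=manip.state();show(s)
R=Ro.from_quat(s["tcp_rot"],scalar_first=True).as_matrix();y=np.degrees(np.arctan2(R[1,0],R[0,0]))
plan(s,[0.52,0.325,0.24],57-y,16,1)
E
```

```text
t 4.2 P [ 0.4103 -0.0701  0.2339] yaw -32.82 tilt xy of toolz [ 0.0078 -0.0008] F [-0.4 -0.1  0.3] M [-0.054  0.117 -0.008] gap 0.0877 q [ 0.313 -0.098 -0.511  0.004 -1.15   0.684]
[[[-0.03,-0.07,-0.94,-0.13,-0.41,-0.01,1],[0.0,0.0,-0.93,-0.08,-0.42,0.0,1],[0.0,0.0,-0.94,-0.05,-0.42,-0.01,1],[0.0,0.0,-0.93,0.0,-0.43,0.0,1],[0.0,0.0,-0.94,0.04,-0.42,-0.01,1],[0.0,0.0,-0.93,0.08,-0.42,-0.01,1],[0.0,0.0,-0.94,0.12,-0.41,0.0,1],[0.0,0.0,-0.93,0.16,-0.4,-0.01,1],[0.0,0.0,-0.94,0.2,-0.38,-0.01,1],[0.0,0.0,-0.94,0.23,-0.36,0.0,1]]]
[[[0.0,0.0,-0.93,0.27,-0.33,-0.01,1],[0.0,0.0,-0.94,0.3,-0.3,-0.01,1],[0.0,0.0,-0.93,0.32,-0.28,0.0,1],[0.0,0.0,-0.94,0.36,-0.24,-0.01,1],[0.0,0.0,-0.93,0.37,-0.2,0.0,1],[0.0,0.0,-0.94,0.39,-0.17,-0.01,1]]]
end [0.5199 0.3247 0.24  ] 57.0
```

>>> apply_moves(
  rows=[
    [[-0.03,-0.07,-0.94,-0.13,-0.41,0,1],[0,0,-0.94,-0.09,-0.42,0,1],[0,0,-0.94,-0.05,-0.42,0,1],[0,0,-0.94,0,-0.43,0,1],[0,0,-0.94,0.04,-0.42,0,1],[0,0,-0.94,0.08,-0.42,0,1],[0,0,-0.94,0.12,-0.41,0,1],[0,0,-0.94,0.16,-0.4,0,1],[0,0,-0.94,0.2,-0.38,0,1],[0,0,-0.94,0.23,-0.36,0,1]],
  ],
)

```text
t: 5.45
ee_pos: [0.4753, 0.1876, 0.2372]
tcp_rot: [-0.001, 0.975, 0.222, 0.003]
force: [-0.0, -0.8, -0.6]
finger_gap: 0.0875
```

>>> apply_moves(
  rows=[
    [[0,0,-0.94,0.27,-0.33,0,1],[0,0,-0.94,0.3,-0.3,0,1],[0,0,-0.94,0.33,-0.28,0,1],[0,0,-0.94,0.36,-0.24,0,1],[0,0,-0.94,0.37,-0.2,0,1],[0,0,-0.94,0.39,-0.17,0,1],[0,0,0,0,0,0,1]],
  ],
)

```text
t: 6.32
ee_pos: [0.5105, 0.3441, 0.2382]
tcp_rot: [-0.0, 0.863, 0.505, 0.004]
force: [-0.2, -0.6, -0.2]
finger_gap: 0.0877
```

```bash
python3 - <<'E'
from station import manip
from h import *
s=manip.state();show(s)
w=manip.capture("wrist");show(manip.state())
cv2.imwrite("pics/w1.png",w["color"])
for n,z in [("grip",.093),("lifter",.045),("rack",0)]:
    for x in manip.spot_point(w,n)[:3]: print(n,x["confidence"],x["uv"],plane(w,x["uv"],z))
for x in manip.outline_of(w,"lifter")[:2]: print(x["confidence"],x["extent"])
E
```

```text
t 6.33 P [0.5105 0.3441 0.2382] yaw 60.73 tilt xy of toolz [0.0065 0.0039] F [-0.2 -0.6 -0.2] M [-0.249  0.14  -0.032] gap 0.0877 q [ 0.912  0.25  -0.116  0.003 -1.198  1.718]
t 6.38 P [0.5103 0.3433 0.2383] yaw 60.64 tilt xy of toolz [0.0063 0.0038] F [-0.4  0.6  0.4] M [-0.154  0.1    0.011] gap 0.0878 q [ 0.911  0.249 -0.117  0.003 -1.198  1.717]
grip 0.97 [292.0, 205.8] [0.5212528  0.32782033 0.093     ]
lifter 0.6 [295.3, 197.7] [0.52435818 0.32038776 0.045     ]
rack 0.72 [307.8, 179.1] [0.54561342 0.32153364 0.        ]
0.72 [281.2, 183.7, 304.4, 234.1]
```

View pics/w1.png

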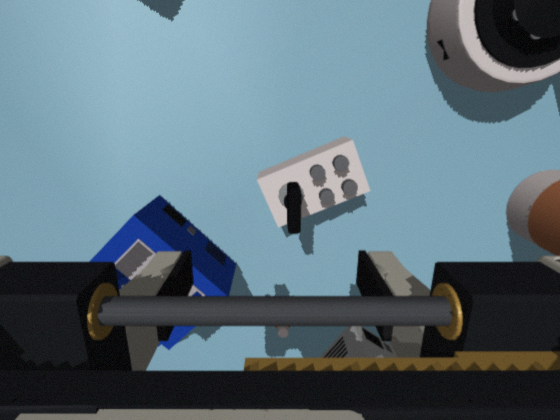

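The wrist picture shows the wing grip as a dark bar at about (293,208), rows 183–233, nearly parallel to the image columns, with the rack around it at (313,185). I refine its yaw and centre.

```bash
python3 - <<'E'
from station import manip
from h import *
w=manip.capture("wrist");im=w["color"]
g=im.max(2)
m=(g[175:240,275:312]<60).astype(np.uint8)
n,l,st,c=cv2.connectedComponentsWithStats(m);k=1+np.argmax(st[1:,4]);print(st[k],c[k]+[275,175])
for r in range(175,240,4):
    xs=np.where(l[r-175]==k)[0]
    if len(xs): print(r,xs.min()+275,xs.max()+275)
ys,xs=np.where(l==k);P=np.array([plane(w,(x+275,y+175),.108)[:2] for x,y in zip(xs,ys)])
C=np.cov(P.T);e,v=np.linalg.eigh(C);print(np.degrees(np.arctan2(v[1,1],v[0,1]))%180,P.mean(0),np.sqrt(e*12))
rc=cv2.minAreaRect((P*1000).astype(np.float32));print(rc)
cv2.imwrite("pics/w1c.png",cv2.resize(im[120:250,240:390],(750,650)[:2],interpolation=3)[:600])
E
```

```text
[  8   5  18  52 706] [292.43342776 204.88101983]
183 286 297
187 286 299
191 286 299
195 284 300
199 283 300
203 284 300
207 287 299
211 287 299
215 287 299
219 287 299
223 287 299
227 287 299
231 289 291
63.3028038691036 [0.52308342 0.33040968] [0.01315685 0.04652322]
((521.907470703125, 329.96844482421875), (48.8157844543457, 15.512128829956055), 61.91853713989258)
```

View pics/w1c.png

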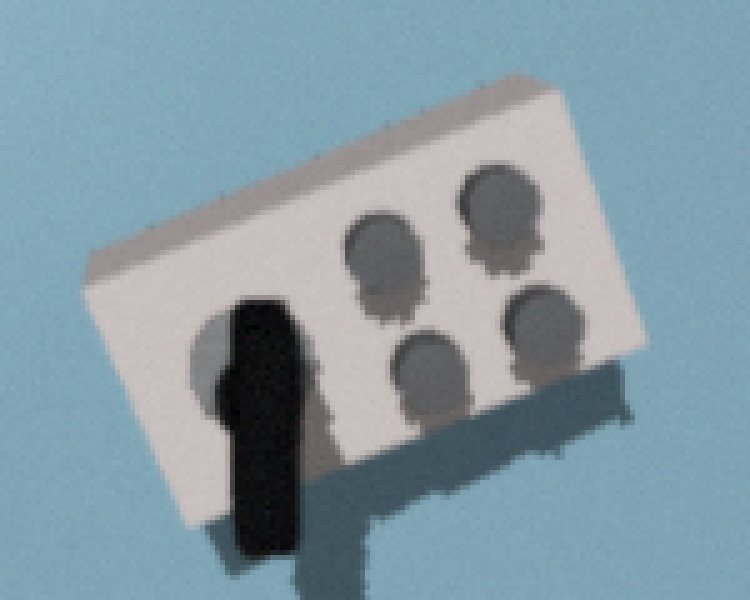

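```bash
python3 - <<'E'
from station import manip
from h import *
w=manip.capture("wrist")
d=np.array([np.cos(np.radians(61.7)),np.sin(np.radians(61.7)),0])
B=plane(w,(293.3,229.7),.110);print("from end",B+d*.022, "top row 180?",plane(w,(292,180),.11))
# predicted overlay check
for c in [(.5212,.3278),(.5215,.3265)]:
    n=np.array([-d[1],d[0],0]);pts=[]
    for a in(-.022,.022):
        for b in (-.006,.006):
            for z in (.076,.11): pts.append(np.array([c[0],c[1],z])+a*d+b*n)
    print(c,proj(w,pts).round(1).tolist())
    th=np.linspace(0,6.28,40);print("collar ext",(lambda q:(q.min(0),q.max(0)))(proj(w,[[c[0]+.014*np.cos(t),c[1]+.014*np.sin(t),.05] for t in th])))
s=manip.state();show(s)
E
```

```text
from end [0.52305352 0.32894634 0.11      ] top row 180? [0.53405977 0.35161941 0.11      ]
(0.5212, 0.3278) [[296.1, 219.7], [298.6, 231.5], [284.5, 219.9], [285.7, 231.7], [296.2, 177.7], [298.7, 185.4], [284.1, 177.9], [285.3, 185.7]]
collar ext (array([276.18718629, 180.23980283]), array([301.92023684, 205.19503783]))
(0.5215, 0.3265) [[297.0, 220.6], [299.5, 232.5], [285.4, 220.8], [286.7, 232.7], [297.1, 178.7], [299.7, 186.5], [285.0, 178.9], [286.3, 186.8]]
collar ext (array([277.01273028, 181.13831838]), array([302.72430731, 206.05306707]))
t 6.67 P [0.5104 0.3422 0.2392] yaw 60.57 tilt xy of toolz [0.0071 0.0047] F [ 0.9 -0.4  0.6] M [-0.198  0.095 -0.019] gap 0.0876 q [ 0.91   0.247 -0.118  0.003 -1.198  1.717]
```

```bash
python3 - <<'E'
from station import manip
from h import *
s=manip.state()
plan(s,[0.5228,0.3284,0.14],1.1,4,0)
E
```

```text
[[[0.04,-0.07,-0.05,-0.03,0.07,0.41,0],[0.0,0.0,-0.04,-0.02,0.07,0.42,0],[0.0,0.0,-0.05,-0.03,0.08,0.41,0],[0.0,0.0,-0.04,-0.02,0.07,0.41,0]]]
end [0.5229 0.3286 0.1402] 61.65
```

>>> apply_moves(
  rows=[
    [[0.04,-0.07,-0.05,-0.03,0.07,0.4,0],[0,0,-0.05,-0.03,0.07,0.4,0],[0,0,-0.05,-0.03,0.08,0.4,0],[0,0,-0.05,-0.02,0.07,0.3,0],[0,0,0,0,0,0,0],[0,0,0,0,0,0,0]],
  ],
)

```text
t: 7.42
ee_pos: [0.5238, 0.3264, 0.1499]
tcp_rot: [-0.001, 0.859, 0.512, 0.002]
force: [0.3, 0.4, 1.4]
finger_gap: 0.0441
```

```bash
python3 - <<'E'
from station import manip
from h import *
w=manip.capture("wrist");cv2.imwrite("pics/w2.png",w["color"])
s=manip.state();show(s)
plan(s,[0.5228,0.3284,0.074],0,4,0)
E
```

```text
t 7.47 P [0.5237 0.3264 0.1499] yaw 61.59 tilt xy of toolz [0.0029 0.0037] F [ 0.3 -0.1 -0.7] M [-0.203  0.079 -0.011] gap 0.0441 q [ 0.873  0.32  -0.229 -0.    -1.017  1.773]
[[[0.01,-0.04,0.0,0.0,-0.01,0.32,0],[0.0,0.0,0.0,0.01,0.0,0.31,0],[0.0,0.0,0.0,0.0,-0.01,0.32,0],[0.0,0.0,0.0,0.01,-0.01,0.31,0]]]
end [0.5228 0.3284 0.0743] 61.59
```

View pics/w2.png

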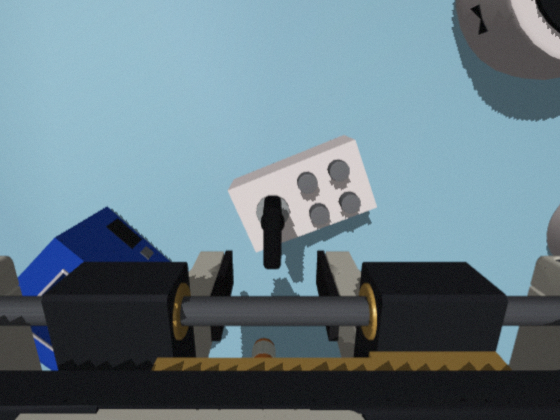

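The wing grip is centred between the jaws (col 272, jaws at 232–317) and parallel to them. I check its position along its length.

```bash
python3 - <<'E'
from station import manip
from h import *
w=manip.capture("wrist");im=w["color"];g=im.max(2)
for r in range(190,276,5):
    xs=np.where(g[r,255:292]<60)[0]; print(r,(xs.min()+255,xs.max()+255) if len(xs) else None,end=" ")
print([int(v) for v in g[260:275,272]])
d=np.array([np.cos(np.radians(61.6)),np.sin(np.radians(61.6)),0]);n=np.array([-d[1],d[0],0])
B=plane(w,(272.3,268.5),.11);print("ctr",B+d*.022)
c=np.array([.5228,.3284,0]);print(proj(w,[c+[0,0,.11]-d*.022+n*.006,c+[0,0,.11]-d*.022-n*.006,c+[0,0,.11]+d*.022+n*.006]))
E
```

```text
190 None 195 None 200 (np.int64(265), np.int64(280)) 205 (np.int64(264), np.int64(280)) 210 (np.int64(264), np.int64(281)) 215 (np.int64(263), np.int64(283)) 220 (np.int64(261), np.int64(284)) 225 (np.int64(262), np.int64(283)) 230 (np.int64(264), np.int64(281)) 235 (np.int64(264), np.int64(280)) 240 (np.int64(264), np.int64(280)) 245 (np.int64(264), np.int64(281)) 250 (np.int64(264), np.int64(281)) 255 (np.int64(264), np.int64(280)) 260 (np.int64(264), np.int64(280)) 265 (np.int64(264), np.int64(279)) 270 None 275 None [18, 18, 18, 22, 16, 15, 22, 22, 52, 138, 192, 198, 197, 195, 195]
ctr [0.52277844 0.32776758 0.11      ]
[[262.87791293 267.72814191]
 [280.87485025 267.73953338]
 [262.21184226 204.43825123]]
```

>>> apply_moves(
  rows=[
    [[0.01,-0.04,0,0,-0.01,0.35,0],[0,0,0,0,-0.01,0.35,0],[0,0,0,0,-0.01,0.35,0],[0,0,0,0,0,0.2,0],[0,0,0,0,0,0,0]],
  ],
)

```text
t: 8.15
ee_pos: [0.5242, 0.3305, 0.0781]
tcp_rot: [-0.001, 0.859, 0.512, 0.004]
force: [0.7, 0.5, 0.6]
finger_gap: 0.0437
```

```bash
python3 - <<'E'
from station import manip
from h import *
s=manip.state();show(s)
plan(s,[0.5228,0.3280,0.074],0,1,0)
E
```

```text
t 8.15 P [0.5242 0.3305 0.0781] yaw 61.66 tilt xy of toolz [0.0063 0.0069] F [0.7 0.5 0.6] M [-0.164  0.075  0.014] gap 0.0437 q [ 8.780e-01  3.940e-01 -3.050e-01  1.000e-03 -8.620e-01  1.769e+00]
[[[0.02,-0.09,0.0,-0.05,0.0,0.07,0]]]
end [0.5228 0.3279 0.0739] 61.66
```

>>> apply_moves(
  rows=[
    [[0.02,-0.09,0,-0.05,0,0.07,0],[0,0,0,0,0,0,0]],
  ],
)

```text
t: 8.4
ee_pos: [0.5234, 0.3284, 0.0753]
tcp_rot: [0.0, 0.859, 0.513, 0.001]
force: [0.4, -0.5, -0.8]
finger_gap: 0.0442
```

```bash
python3 - <<'E'
from station import manip
from h import *
s=manip.state();show(s)
plan(s,[0.5228,0.3280,0.074],0,1,0)
E
```

```text
t 8.4 P [0.5234 0.3284 0.0753] yaw 61.68 tilt xy of toolz [0.0012 0.0006] F [ 0.4 -0.5 -0.8] M [-0.149  0.116 -0.01 ] gap 0.0442 q [ 8.76e-01  3.98e-01 -3.06e-01  1.00e-03 -8.66e-01  1.77e+00]
[[[0.01,-0.01,0.0,-0.01,-0.01,0.02,0]]]
end [0.5226 0.3282 0.0741] 61.68
```

Good. Close.

>>> apply_moves(
  rows=[
    [[0,0,0,-0.01,0,0.02,-1],[0,0,0,0,0,0,-1],[0,0,0,0,0,0,-1],[0,0,0,0,0,0,-1],[0,0,0,0,0,0,-1]],
  ],
)

```text
t: 9.02
ee_pos: [0.5235, 0.3283, 0.0752]
tcp_rot: [-0.0, 0.859, 0.513, 0.002]
force: [0.5, 0.1, -0.5]
finger_gap: 0.0144
```

```bash
python3 - <<'E'
from station import manip
from h import *
s=manip.state();show(s)
E
```

```text
t 9.03 P [0.5235 0.3283 0.0752] yaw 61.68 tilt xy of toolz [0.0024 0.0019] F [ 0.5  0.1 -0.5] M [-0.156  0.084  0.054] gap 0.0144 q [ 8.760e-01  3.980e-01 -3.070e-01  1.000e-03 -8.630e-01  1.771e+00]
```

>>> apply_moves(
  rows=[
    [[0,0,0,0,0,0,-1],[0,0,0,0,0,-0.1,-1],[0,0,0,0,0,-0.3,-1],[0,0,0,0,0,-0.4,-1],[0,0,0,0,0,-0.4,-1],[0,0,0,0,0,-0.4,-1],[0,0,0,0,0,-0.3,-1],[0,0,0,0,0,0,-1]],
  ],
)

```text
t: 10.02
ee_pos: [0.5229, 0.3276, 0.1939]
tcp_rot: [-0.0, 0.859, 0.513, 0.001]
force: [0.2, 0.3, -1.3]
finger_gap: 0.0147
```

```bash
python3 - <<'E'
from station import manip
from h import *
w=manip.capture("wrist");cv2.imwrite("pics/w3.png",w["color"])
w=manip.capture("scene");cv2.imwrite("pics/s3.png",w["color"][120:330,200:480].repeat(2,0).repeat(2,1))
s=manip.state();show(s)
E
```

```text
t 10.12 P [0.5221 0.3269 0.1918] yaw 61.65 tilt xy of toolz [-0.0007 -0.0009] F [-0.3 -0.8 -1.3] M [-0.166  0.092 -0.022] gap 0.0145 q [ 0.876  0.287 -0.173  0.    -1.112  1.771]
```

View pics/w3.png

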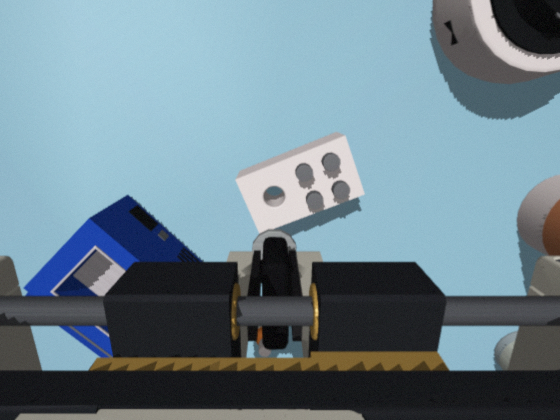

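View pics/s3.png

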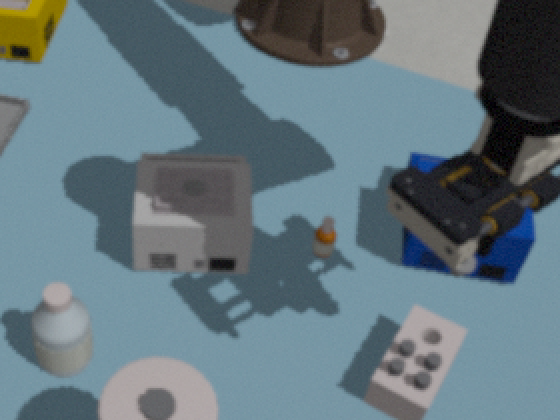

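The lifter is held: the rack hole at (273,195) is empty and the collar shows at (275,240) between the fingers. Moving to a viewpoint over the heater.

```bash
python3 - <<'E'
from station import manip
from h import *
s=manip.state()
plan(s,[0.4935,0.016,0.185],44.3,10,-1)
E
```

```text
[[[0.0,0.01,-0.74,-0.48,0.2,0.01,-1],[0.0,0.0,-0.74,-0.49,0.17,0.01,-1],[0.0,0.0,-0.74,-0.51,0.13,0.01,-1],[0.0,0.0,-0.73,-0.51,0.09,0.02,-1],[0.0,0.0,-0.74,-0.52,0.05,0.01,-1],[0.0,0.0,-0.74,-0.52,0.0,0.01,-1],[0.0,0.0,-0.74,-0.52,-0.03,0.01,-1],[0.0,0.0,-0.74,-0.51,-0.07,0.01,-1],[0.0,0.0,-0.74,-0.51,-0.11,0.01,-1],[0.0,0.0,-0.73,-0.5,-0.15,0.01,-1]]]
end [0.4935 0.0159 0.1853] 105.93
```

>>> apply_moves(
  rows=[
    [[0,0.01,-0.74,-0.48,0.2,0.01,-1],[0,0,-0.74,-0.5,0.17,0.01,-1],[0,0,-0.74,-0.51,0.13,0.01,-1],[0,0,-0.74,-0.51,0.09,0.01,-1],[0,0,-0.74,-0.52,0.05,0.01,-1],[0,0,-0.74,-0.52,0,0.01,-1],[0,0,-0.74,-0.52,-0.03,0.01,-1],[0,0,-0.74,-0.51,-0.07,0.01,-1],[0,0,-0.74,-0.5,-0.11,0.01,-1],[0,0,-0.74,-0.45,-0.13,0,-1]],
  ],
)

```text
t: 11.38
ee_pos: [0.4899, 0.0079, 0.1752]
tcp_rot: [-0.004, 0.591, 0.807, -0.009]
force: [0.1, 0.3, -1.5]
finger_gap: 0.0148
```

>>> apply_moves(
  rows=[
    [[0,0,0,0,0,0,-1],[0,0,0,0,0,0,-1]],
  ],
)

```text
t: 11.62
ee_pos: [0.4885, 0.0062, 0.1734]
tcp_rot: [-0.005, 0.592, 0.806, -0.01]
force: [-0.7, 0.4, -0.2]
finger_gap: 0.0142
```

```bash
python3 - <<'E'
from station import manip
from h import *
import pickle
w=manip.capture("wrist");cv2.imwrite("pics/w4.png",w["color"])
s=manip.state();show(s);pickle.dump((w,s),open("w4.pkl","wb"))
for n,z in [("tap",.095),("block",.055),("heater",0),("collar",.16)]:
    for x in manip.spot_point(w,n)[:2]: print(n,x["confidence"],x["uv"],plane(w,x["uv"],z))
E
```

```text
t 11.68 P [0.4884 0.0063 0.1734] yaw 107.44 tilt xy of toolz [-0.0207 -0.0107] F [-0.4  0.2 -1. ] M [-0.085 -0.069  0.017] gap 0.0145 q [ 4.180e-01  1.080e-01 -4.510e-01  2.000e-03 -1.035e+00  3.027e+00]
tap 0.88 [295.8, 183.4] [0.4938709  0.03667703 0.095     ]
block 0.87 [291.1, 170.6] [0.49108047 0.0375032  0.055     ]
collar 0.6 [273.6, 247.2] [0.48635099 0.01157494 0.16      ]
```

View pics/w4.png

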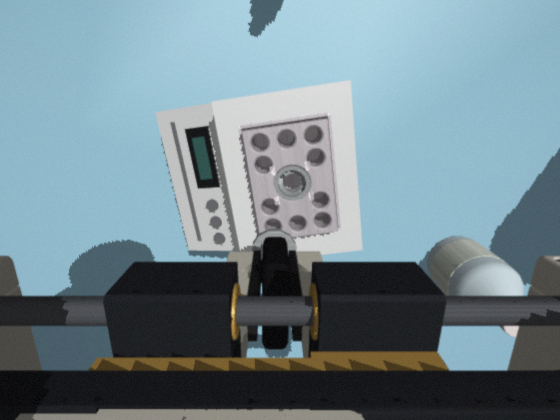

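```bash
python3 - <<'E'
import cv2
im=cv2.imread("pics/w4.png")
cv2.imwrite("pics/w4c.png",cv2.resize(im[140:260,220:350],(780,720),interpolation=3)[:600]);cv2.imwrite("pics/w4d.png",cv2.resize(im[225:355,225:325],(460,598),interpolation=3))
E
```

```text
(no output)
```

View pics/w4c.png

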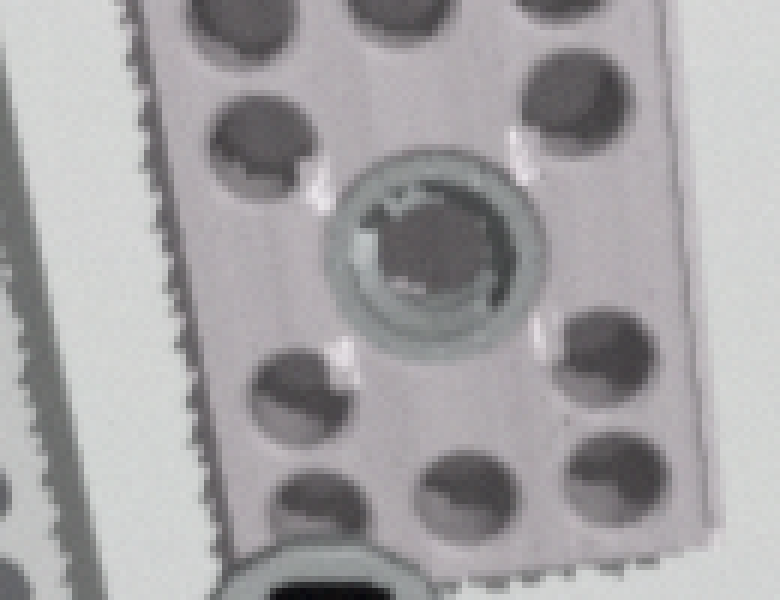

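View pics/w4d.png

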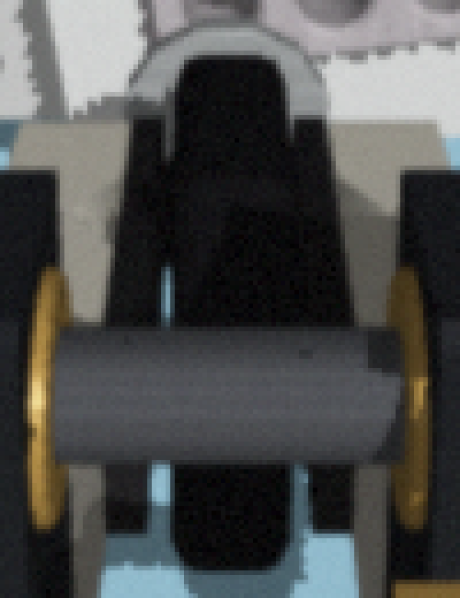

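```bash
python3 - <<'E'
from h import *
import pickle
w,s=pickle.load(open("w4.pkl","rb"))
R=Ro.from_quat(s["tcp_rot"],scalar_first=True).as_matrix();P=s["ee_pos"]
T=plane(w,(292.2,182.1),.095);print("tap",T,"in tool",R.T@(T-P))
th=np.linspace(0,6.283,120)
for dz in (.027,.029,.031):
  for dx in (-.002,0,.002):
    pts=[P+R@np.array([dx+.014*np.cos(t),.014*np.sin(t),dz-zz]) for t in th for zz in (0,.005)]
    q=proj(w,pts);k=proj(w,[P+R@np.array([dx,0,dz])])[0]
    print(dz,dx,"top",q[:,1].min().round(1),"col",q[:,0].min().round(1),q[:,0].max().round(1), "x@row247",q[abs(q[:,1]-247)<2][:,0].min().round(1),q[abs(q[:,1]-247)<2][:,0].max().round(1))
# grip top front edge
    g=proj(w,[P+R@np.array([dx+.022,y,dz-.065]) for y in(-.006,.006)]);g2=proj(w,[P+R@np.array([dx-.022,y,dz-.065]) for y in(-.006,.006)]);print(g.round(1).tolist(),g2.round(1).tolist())
E
```

```text
tap [0.49105368 0.03679775 0.095     ] in tool [0.02858321 0.01343173 0.07796958]
0.027 -0.002 top 228.1 col 250.4 297.2 x@row247 250.7 296.8
[[258.8, 266.9], [288.5, 266.9]] [[260.2, 356.0], [287.2, 356.0]]
0.027 0 top 225.0 col 250.3 297.3 x@row247 250.4 297.2
[[258.8, 262.4], [288.6, 262.5]] [[260.1, 352.3], [287.2, 352.3]]
0.027 0.002 top 221.8 col 250.2 297.3 x@row247 250.2 297.3
[[258.7, 257.9], [288.7, 257.9]] [[260.1, 348.6], [287.3, 348.6]]
0.029 -0.002 top 227.0 col 250.6 297.0 x@row247 250.8 296.8
[[259.1, 264.6], [288.3, 264.6]] [[260.4, 352.8], [287.0, 352.8]]
0.029 0 top 223.8 col 250.5 297.0 x@row247 250.5 297.0
[[259.0, 260.2], [288.4, 260.2]] [[260.3, 349.1], [287.1, 349.1]]
0.029 0.002 top 220.7 col 250.5 297.1 x@row247 250.5 297.1
[[258.9, 255.8], [288.5, 255.8]] [[260.3, 345.4], [287.1, 345.4]]
0.031 -0.002 top 225.8 col 250.8 296.8 x@row247 250.9 296.7
[[259.3, 262.4], [288.1, 262.4]] [[260.5, 349.6], [286.8, 349.6]]
0.031 0 top 222.7 col 250.8 296.8 x@row247 250.8 296.8
[[259.2, 258.0], [288.2, 258.1]] [[260.5, 346.0], [286.9, 346.0]]
0.031 0.002 top 219.6 col 250.7 296.9 x@row247 250.8 296.8
[[259.1, 253.6], [288.3, 253.6]] [[260.4, 342.4], [286.9, 342.4]]
```

```bash
python3 - <<'E'
from h import *
import pickle
from scipy.optimize import least_squares
w,s=pickle.load(open("w4.pkl","rb"))
R=Ro.from_quat(s["tcp_rot"],scalar_first=True).as_matrix();P=s["ee_pos"]
th=np.linspace(-1.6,1.6,80)
def f(v):
    dx,dz,b=v  # lifter axes in tool: x->x , z-> -z
    L=Ro.from_euler('y',b).as_matrix()@np.diag([1,-1,-1]); g=np.array([dx,0,dz-.048]) # grip centre
    W=lambda X: P+R@(g+L@(np.array(X)-[0,0,.048]))
    top=proj(w,[W([.014*np.cos(t),.014*np.sin(t),z]) for t in th for z in (0,.005)])[:,1].min()
    fb=proj(w,[W([.022,0,z]) for z in (.031,.065)])[:,1].min()
    ft=proj(w,[W([-.022,0,z]) for z in (.065,.031)])[:,1].max()
    return np.array([top,fb,ft])
for v in [(0,.029,0),(-.002,.029,0),(-.002,.029,.03),(-.002,.029,-.03)]: print(v,f(v).round(1))
r=least_squares(lambda v:f(v)-[229.5,237,348.9],[0,.029,0],x_scale=[.001,.001,.01],diff_step=1e-3);print(r.x,r.fun)
E
```

```text
(0, 0.029, 0) [223.9 230.1 349.1]
(-0.002, 0.029, 0) [227.  233.7 352.8]
(-0.002, 0.029, 0.03) [225.  233.3 352.6]
(-0.002, 0.029, -0.03) [229.  234.2 352.9]
[-0.007556    0.03794681  0.01083306] [0. 0. 0.]
```

```bash
python3 - <<'E'
from station import manip
from h import *
s=manip.state()
plan(s,[0.4910,0.0374,0.155],-4.5,4,-1)
E
```

```text
[[[-0.21,0.04,0.19,0.12,0.05,0.08,-1],[0.0,0.0,0.18,0.12,0.04,0.08,-1],[0.0,0.0,0.19,0.12,0.05,0.08,-1],[0.0,0.0,0.19,0.12,0.03,0.07,-1]]]
end [0.4907 0.0373 0.1553] 102.99
```

>>> apply_moves(
  rows=[
    [[-0.21,0.04,0.19,0.12,0.05,0.05,-1],[0,0,0.19,0.12,0.05,0.05,-1],[0,0,0.19,0.12,0.05,0.06,-1],[0,0,0.19,0.12,0.04,0.06,-1],[0,0,0,0,0,0,-1],[0,0,0,0,0,0,-1]],
  ],
)

```text
t: 12.62
ee_pos: [0.4922, 0.0411, 0.1596]
tcp_rot: [0.0, 0.624, 0.781, 0.001]
force: [-0.4, 0.2, -1.0]
finger_gap: 0.0147
```

```bash
python3 - <<'E'
from station import manip
from h import *
s=manip.state();show(s)
plan(s,[0.4910,0.0374,0.155],0,1,-1)
E
```

```text
t 12.62 P [0.4922 0.0411 0.1596] yaw 102.71 tilt xy of toolz [0.0015 0.0007] F [-0.4  0.2 -1. ] M [-0.118 -0.085  0.011] gap 0.0147 q [ 0.482  0.116 -0.476  0.    -0.977  2.881]
[[[0.02,0.0,0.0,-0.06,-0.03,0.08,-1]]]
end [0.4913 0.0372 0.1548] 102.71
```

>>> apply_moves(
  rows=[
    [[0.02,0,0,-0.06,-0.03,0.08,-1],[0,0,0,0,0,0,-1]],
  ],
)

```text
t: 12.88
ee_pos: [0.4912, 0.0366, 0.1545]
tcp_rot: [-0.0, 0.625, 0.781, -0.0]
force: [-0.3, -1.0, -1.1]
finger_gap: 0.0146
```

```bash
python3 - <<'E'
from station import manip
from h import *
import pickle
D={n:manip.capture(n) for n in("wrist","side","scene")}
s=manip.state();show(s);pickle.dump((D,s),open("d5.pkl","wb"))
cv2.imwrite("pics/w5.png",D["wrist"]["color"])
a=D["scene"]["color"][150:260,240:350];b=D["side"]["color"][150:260,210:320]
cv2.imwrite("pics/ab5.png",np.hstack([cv2.resize(x,(400,400),interpolation=3) for x in(a,b)]))
plan(s,[0.4910,0.0374,0.155],0,1,-1)
E
```

```text
t 13.03 P [0.4916 0.037  0.155 ] yaw 102.71 tilt xy of toolz [0.0003 0.0005] F [ 0.3 -0.2 -0.4] M [-0.091  0.026 -0.024] gap 0.0147 q [ 0.474  0.12  -0.483 -0.    -0.967  2.889]
[[[0.0,0.0,0.0,0.01,-0.01,0.0,-1]]]
end [0.4909 0.0375 0.155 ] 102.71
```

View pics/w5.png

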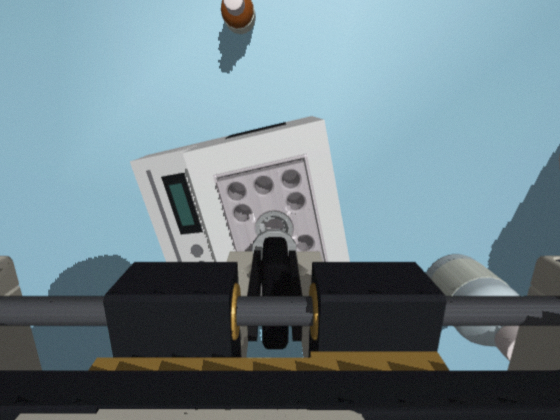

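View pics/ab5.png

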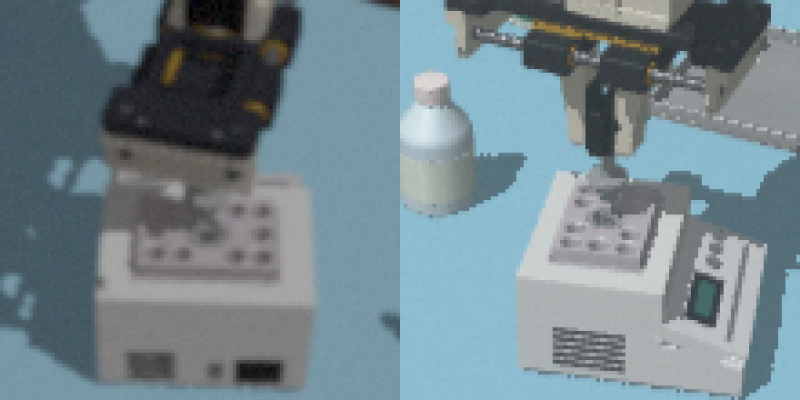

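```bash
python3 - <<'E'
from h import *
import pickle
D,s=pickle.load(open("d5.pkl","rb"))
T=np.array([.4911,.0368,.095]);P=s["ee_pos"]
o=[]
for n,(x0,y0) in (("side",(245,185)),("scene",(275,185)),("wrist",(250,200))):
    im=D[n]["color"][y0:y0+40,x0:x0+40] if n!="wrist" else D[n]["color"][y0:y0+50,x0:x0+50]
    k=260/im.shape[0]
    o.append(cv2.resize(im,(260,260),interpolation=3))
    for nm,X in [("tap",T),("coll",P-[0,0,.030]),("tail",P-[0,0,.047]),("collTop",P-[0,0,.025])]:
        u=proj(D[n],X)[0];print(n,nm,u.round(1),((u-[x0,y0]+.5)*k).round(0))
cv2.imwrite("pics/z5.png",np.hstack(o))
E
```

```text
side tap [265.6 209.4] [137. 162.]
side coll [265.5 199.5] [137.  98.]
side tail [265.5 205.2] [136. 134.]
side collTop [265.5 197.8] [137.  87.]
scene tap [297.  213.4] [147. 188.]
scene coll [297.5 204. ] [150. 127.]
scene tail [297.2 209.5] [148. 163.]
scene collTop [297.6 202.4] [150. 116.]
wrist tap [274.  227.8] [127. 147.]
wrist coll [274.8 244.9] [132. 236.]
wrist tail [274.8 234.5] [131. 182.]
wrist collTop [274.8 248.2] [132. 253.]
```

View pics/z5.png

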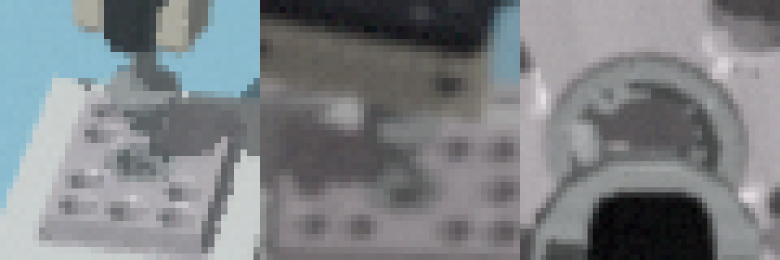

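```bash
python3 - <<'E'
from h import *
import pickle
D,s=pickle.load(open("d5.pkl","rb"));w=D["wrist"];P=s["ee_pos"]
R=Ro.from_quat(s["tcp_rot"],scalar_first=True).as_matrix()
cv2.imwrite("pics/z5w.png",cv2.resize(w["color"][195:265,240:310],(700,700),interpolation=3)[:600])
cv2.imwrite("pics/z5s.png",cv2.resize(D["side"]["color"][180:230,235:295],(720,600),interpolation=3))
E
```

```text
(no output)
```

View pics/z5w.png

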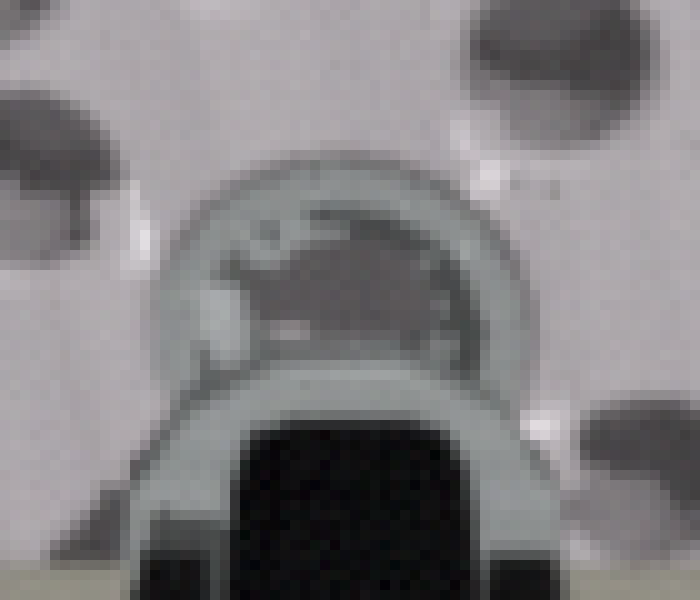

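View pics/z5s.png

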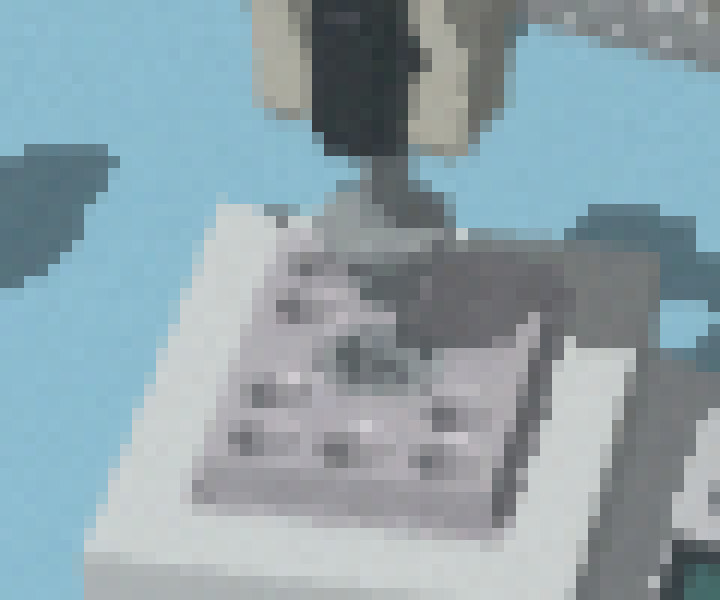

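```bash
python3 - <<'E'
from h import *
import pickle
D,s=pickle.load(open("d5.pkl","rb"));w=D["wrist"];P=s["ee_pos"]
R=Ro.from_quat(s["tcp_rot"],scalar_first=True).as_matrix()
x=R[:,0]
T=plane(w,(274.1,228.0),.095)
for row in (230.3,231):
  for z in (.1235,.125,.1265):
    C=plane(w,(274.0,row),z)-.014*x
    print(row,z,"collar rel TCP in tool",(R.T@(C-P)).round(4)[:2],"collar-tap tool",(R.T@(C-T)).round(4)[:2])
print("tap rel tcp",R.T@(T-P))
E
```

```text
230.3 0.1235 collar rel TCP in tool [-0.005  -0.0005] collar-tap tool [-0.0047 -0.    ]
230.3 0.125 collar rel TCP in tool [-0.0044 -0.0005] collar-tap tool [-0.0041 -0.    ]
230.3 0.1265 collar rel TCP in tool [-0.0038 -0.0005] collar-tap tool [-0.0035 -0.    ]
231 0.1235 collar rel TCP in tool [-0.0054 -0.0005] collar-tap tool [-0.0051 -0.    ]
231 0.125 collar rel TCP in tool [-0.0048 -0.0005] collar-tap tool [-0.0045 -0.    ]
231 0.1265 collar rel TCP in tool [-0.0042 -0.0005] collar-tap tool [-0.004 -0.   ]
tap rel tcp [-0.00029321 -0.00047961  0.05996067]
```

```bash
python3 - <<'E'
from h import *
import pickle
D,s=pickle.load(open("d5.pkl","rb"));w=D["wrist"];P=s["ee_pos"]
R=Ro.from_quat(s["tcp_rot"],scalar_first=True).as_matrix()
for X in [(.0095,.006,0),(.0095,-.006,0),(.0095,.006,-.019),(-.0095,.006,0),(-.0095,.006,-.04)]: print(X,proj(w,P+R@np.array(X))[0])
cv2.imwrite("pics/z5f.png",cv2.resize(w["color"][235:360,215:335],(576,600),interpolation=3))
E
```

```text
(0.0095, 0.006, 0) [286.3866086  251.34413067]
(0.0095, -0.006, 0) [263.40798504 251.32416819]
(0.0095, 0.006, -0.019) [287.78471536 268.56829231]
(-0.0095, 0.006, 0) [285.97207445 283.55133637]
(-0.0095, 0.006, -0.04) [289.10139163 332.28787084]
```

View pics/z5f.png

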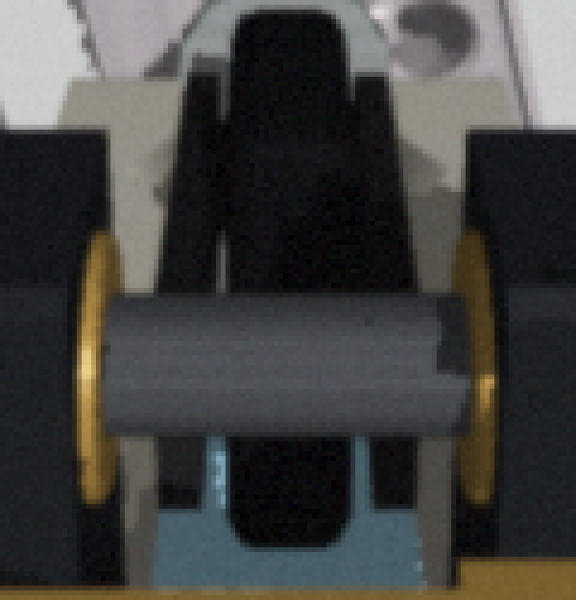

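>>> apply_moves(
  rows=[
    [[0,0,0,0.06,0,0.03,-1],[0,0,0,0,0,0.0,-1]],
  ],
)

```text
t: 13.28
ee_pos: [0.4909, 0.0407, 0.1532]
tcp_rot: [0.0, 0.625, 0.781, 0.0]
force: [0.1, 0.1, -0.7]
finger_gap: 0.0147
```

```bash
python3 - <<'E'
from station import manip
from h import *
import pickle
D={n:manip.capture(n) for n in("wrist","side","scene")}
s=manip.state();show(s);pickle.dump((D,s),open("d6.pkl","wb"))
w=D["wrist"]
a=cv2.resize(w["color"][195:265,240:310],(400,400),interpolation=3);b=cv2.resize(D["side"]["color"][180:230,240:290],(400,400),interpolation=3)
cv2.imwrite("pics/z6.png",np.hstack([a,b]))
T=np.array([.4911,.0368,.095]);P=s["ee_pos"];R=Ro.from_quat(s["tcp_rot"],scalar_first=True).as_matrix()
for dx in(-.003,-.004):
  C=P+R@np.array([dx,0,.030]);print(dx,"C-tap",(C-T).round(4))
  q=proj(w,[C+R@np.array([.014*np.cos(t),.014*np.sin(t),0]) for t in np.linspace(-1.6,1.6,40)])
  print("w collar top row",q[:,1].min(), "zoom",(q[:,1].min()-195+.5)*400/70,"tap zoom",(proj(w,T)[0]-[240,195]+.5)*400/70)
  print("side",(proj(D["side"],[C+[0,0,.0025],T])-[240,180]+.5)*8)
E
```

```text
t 13.43 P [0.491  0.0406 0.1534] yaw 102.7 tilt xy of toolz [0.0009 0.0008] F [ 0.1  0.3 -1.1] M [-0.197  0.064 -0.042] gap 0.0141 q [ 0.482  0.121 -0.486 -0.    -0.962  2.881]
-0.003 C-tap [0.0006 0.0009 0.0284]
w collar top row 228.52068593053167 zoom 194.40391960303813 tap zoom [191.05356378 224.06205789]
side [[206.59593101 158.50000346]
 [209.04236447 239.50197039]]
-0.004 C-tap [ 0.0008 -0.0001  0.0284]
w collar top row 230.054884855198 zoom 203.1707706011314 tap zoom [191.05356378 224.06205789]
side [[207.91192354 156.84854964]
 [209.04236447 239.50197039]]
```

View pics/z6.png

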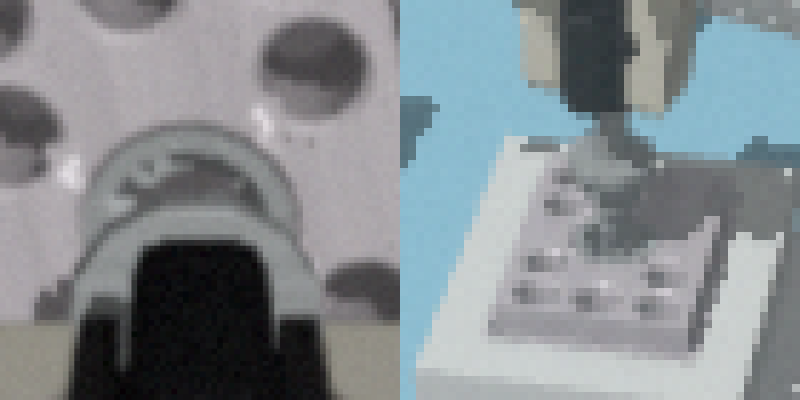

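>>> apply_moves(
  rows=[
    [[0,0,0,0,-0.01,0.08,-1],[0,0,0,0,0,0.08,-1],[0,0,0,0,0,0.05,-1],[0,0,0,0,0,0,-1]],
  ],
)

```text
t: 13.92
ee_pos: [0.4902, 0.0404, 0.1396]
tcp_rot: [-0.0, 0.625, 0.781, 0.0]
force: [0.5, 0.0, -1.1]
finger_gap: 0.0147
```

```bash
python3 - <<'E'
from station import manip
from h import *
show(manip.state())
E
```

```text
t 13.93 P [0.4902 0.0404 0.1396] yaw 102.7 tilt xy of toolz [0.0004 0.0006] F [ 0.5  0.  -1.1] M [-0.162  0.071 -0.017] gap 0.0147 q [ 0.482  0.135 -0.506 -0.    -0.929  2.881]
```

>>> apply_moves(
  rows=[
    [[0,0,0,0,0,0.05,-1],[0,0,0,0,0,0.0,-1]],
  ],
)

```text
t: 14.18
ee_pos: [0.4903, 0.0404, 0.1364]
tcp_rot: [0.0, 0.625, 0.781, 0.0]
force: [1.0, -0.1, -1.0]
finger_gap: 0.0148
```

>>> apply_moves(
  rows=[
    [[0,0,0,0,0,0.02,-1],[0,0,0,0,0,0.0,-1]],
  ],
)

```text
t: 14.42
ee_pos: [0.4904, 0.0404, 0.1353]
tcp_rot: [0.0, 0.625, 0.781, 0.0]
force: [0.1, -0.5, -1.1]
finger_gap: 0.0148
```

>>> apply_moves(
  rows=[
    [[0,0,0,0,0,0.02,-1],[0,0,0,0,0,0.0,-1]],
  ],
)

```text
t: 14.68
ee_pos: [0.4905, 0.0404, 0.1341]
tcp_rot: [0.0, 0.625, 0.781, 0.001]
force: [-0.2, -0.7, -0.9]
finger_gap: 0.0146
```

```bash
python3 - <<'E'
from station import manip
from h import *
show(manip.state())
E
```

```text
t 14.68 P [0.4905 0.0404 0.1341] yaw 102.7 tilt xy of toolz [0.0009 0.0006] F [-0.2 -0.7 -0.9] M [-0.236  0.023  0.07 ] gap 0.0146 q [ 0.482  0.142 -0.513 -0.    -0.915  2.881]
```

>>> apply_moves(
  rows=[
    [[0,0,0,0,0,0.02,-1],[0,0,0,0,0,0.0,-1]],
  ],
)

```text
t: 14.92
ee_pos: [0.4904, 0.0403, 0.1328]
tcp_rot: [0.0, 0.625, 0.781, 0.0]
force: [0.0, -0.4, -1.6]
finger_gap: 0.0142
```

>>> apply_moves(
  rows=[
    [[0,0,0,0,0,0.02,-1],[0,0,0,0,0,0.0,-1]],
  ],
)

```text
t: 15.18
ee_pos: [0.4904, 0.0403, 0.1315]
tcp_rot: [0.0, 0.625, 0.781, 0.0]
force: [-0.2, -0.5, -0.7]
finger_gap: 0.0145
```

```bash
python3 - <<'E'
from station import manip
from h import *
show(manip.state())
E
```

```text
t 15.18 P [0.4904 0.0403 0.1315] yaw 102.7 tilt xy of toolz [0.0007 0.0005] F [-0.2 -0.5 -0.7] M [-0.233  0.053 -0.053] gap 0.0145 q [ 0.482  0.145 -0.516 -0.    -0.909  2.881]
```

>>> apply_moves(
  rows=[
    [[0,0,0,0,0,0.02,-1],[0,0,0,0,0,0.0,-1]],
  ],
)

```text
t: 15.42
ee_pos: [0.4904, 0.0403, 0.1303]
tcp_rot: [0.0, 0.625, 0.781, 0.0]
force: [-0.3, -0.0, -1.0]
finger_gap: 0.0144
```

>>> apply_moves(
  rows=[
    [[0,0,0,0,0,0.015,-1],[0,0,0,0,0,0.0,-1]],
  ],
)

```text
t: 15.68
ee_pos: [0.4905, 0.0402, 0.1296]
tcp_rot: [0.0, 0.625, 0.781, 0.0]
force: [0.1, -0.6, 1.4]
finger_gap: 0.0145
```

```bash
python3 - <<'E'
from station import manip
from h import *
show(manip.state())
E
```

```text
t 15.68 P [0.4905 0.0402 0.1296] yaw 102.71 tilt xy of toolz [0.0011 0.0004] F [ 0.1 -0.6  1.4] M [-0.403  0.257 -0.079] gap 0.0145 q [ 0.482  0.147 -0.519  0.    -0.904  2.881]
```

>>> apply_moves(
  rows=[
    [[0,0,0.6,0,0,0.004,-1],[0,0,0.6,0,0,0.004,-1],[0,0,0.6,0,0,0.004,-1],[0,0,0.6,0,0,0.004,-1]],
  ],
)

```text
t: 16.18
ee_pos: [0.4907, 0.0402, 0.1292]
tcp_rot: [0.0, 0.72, 0.694, 0.001]
force: [-0.4, -0.0, 1.3]
finger_gap: 0.0145
```

```bash
python3 - <<'E'
from station import manip
from h import *
show(manip.state())
E
```

```text
t 16.18 P [0.4907 0.0402 0.1292] yaw 87.89 tilt xy of toolz [0.0015 0.0003] F [-0.4 -0.   1.3] M [-0.315  0.297  0.014] gap 0.0145 q [ 4.820e-01  1.470e-01 -5.190e-01  1.000e-03 -9.020e-01  2.622e+00]
```

>>> apply_moves(
  rows=[
    [[0,0,0.6,0,0.01,0.004,-1],[0,0,0.6,0,0.008,0.004,-1],[0,0,0.6,0,0.004,0.004,-1],[0,0,0.6,0,0.004,0.004,-1]],
  ],
)

```text
t: 16.68
ee_pos: [0.4919, 0.04, 0.1286]
tcp_rot: [0.0, 0.804, 0.595, 0.001]
force: [-1.2, 0.7, 1.9]
finger_gap: 0.0144
```

```bash
cat >> h.py <<'E'
def chk(s,L=(0.4912,0.0367),dx=-.0036):
    show(s);R=Ro.from_quat(s["tcp_rot"],scalar_first=True).as_matrix()
    T=np.array(L)-dx*R[:2,0]-s["ee_pos"][:2];print("corr in tool xy units",(R[:2,:2].T@T/.06).round(3),"collar gap",round(1000*(s["ee_pos"][2]-.030-.095),2))
E
python3 - <<'E'
from station import manip
from h import *
chk(manip.state())
E
```

```text
t 16.68 P [0.4919 0.04   0.1286] yaw 73.0 tilt xy of toolz [0.0013 0.0004] F [-1.2  0.7  1.9] M [-0.264  0.355  0.025] gap 0.0144 q [ 0.48   0.15  -0.517  0.    -0.902  2.364]
corr in tool xy units [0.004 0.004] collar gap 3.63
```

>>> apply_moves(
  rows=[
    [[0,0,0.8,0.001,0.008,0.005,-1],[0,0,0.8,0,0.006,0.005,-1],[0,0,0.8,0,0.006,0.005,-1],[0,0,0.8,0,0.006,0.005,-1],[0,0,0.8,0,0.006,0.005,-1]],
  ],
)

```text
t: 17.3
ee_pos: [0.4937, 0.0394, 0.1278]
tcp_rot: [0.0, 0.913, 0.408, 0.001]
force: [-0.1, -0.3, 1.3]
finger_gap: 0.0143
```

```bash
python3 - <<'E'
from station import manip
from h import *
chk(manip.state())
E
```

```text
t 17.3 P [0.4937 0.0394 0.1278] yaw 48.21 tilt xy of toolz [0.0019 0.0008] F [-0.1 -0.3  1.3] M [-0.297  0.332 -0.029] gap 0.0143 q [ 0.477  0.154 -0.515  0.    -0.9    1.935]
corr in tool xy units [-0.001 -0.002] collar gap 2.76
```

>>> apply_moves(
  rows=[
    [[0,0,0.8,0,0.004,0.006,-1],[0,0,0.8,0,0.005,0.006,-1],[0,0,0.8,0,0.005,0.006,-1],[0,0,0.8,0,0.005,0.006,-1],[0,0,0.8,0,0.005,0.006,-1]],
  ],
)

```text
t: 17.92
ee_pos: [0.4952, 0.0382, 0.1268]
tcp_rot: [-0.0, 0.979, 0.203, 0.002]
force: [-0.7, -0.5, 1.7]
finger_gap: 0.0145
```

```bash
python3 - <<'E'
from station import manip
from h import *
chk(manip.state())
E
```

```text
t 17.93 P [0.4952 0.0382 0.1268] yaw 23.42 tilt xy of toolz [0.0031 0.0008] F [-0.7 -0.5  1.7] M [-0.491  0.296  0.011] gap 0.0145 q [ 4.740e-01  1.560e-01 -5.150e-01  1.000e-03 -8.960e-01  1.505e+00]
corr in tool xy units [-0.01  -0.004] collar gap 1.76
```

>>> apply_moves(
  rows=[
    [[0,-0.02,0.8,-0.007,0.003,0.006,-1],[0,-0.01,0.8,-0.002,0.004,0.006,-1],[0,0,0.8,0,0.005,0.006,-1],[0,0,0.8,0,0.005,0.006,-1]],
  ],
)

```text
t: 18.42
ee_pos: [0.4953, 0.0367, 0.1259]
tcp_rot: [0.0, 1.0, 0.031, 0.0]
force: [0.2, -0.4, 2.1]
finger_gap: 0.0149
```

```bash
python3 - <<'E'
from station import manip
from h import *
chk(manip.state())
E
```

```text
t 18.43 P [0.4953 0.0367 0.1259] yaw 3.59 tilt xy of toolz [ 0.001  -0.0006] F [ 0.2 -0.4  2.1] M [-0.466  0.322 -0.029] gap 0.0149 q [ 4.710e-01  1.590e-01 -5.140e-01  1.000e-03 -8.970e-01  1.161e+00]
corr in tool xy units [-0.009 -0.004] collar gap 0.94
```

>>> apply_moves(
  rows=[
    [[0,-0.01,0.8,-0.004,0.003,0.006,-1],[0,0,0.8,0,0.005,0.006,-1],[0,0,0.8,0,0.005,0.006,-1],[0,0,0.6,0,0.004,0.005,-1]],
  ],
)

```text
t: 18.92
ee_pos: [0.4951, 0.0354, 0.1251]
tcp_rot: [0.001, 0.991, -0.131, 0.0]
force: [-0.1, -0.1, 1.7]
finger_gap: 0.0142
```

```bash
python3 - <<'E'
from station import manip
from h import *
chk(manip.state())
E
```

```text
t 18.93 P [0.4951 0.0354 0.1251] yaw -15.02 tilt xy of toolz [ 0.0002 -0.0011] F [-0.1 -0.1  1.7] M [-0.08   0.557 -0.02 ] gap 0.0142 q [ 0.469  0.16  -0.515  0.001 -0.896  0.839]
corr in tool xy units [-0.008 -0.005] collar gap 0.11
```

>>> apply_moves(
  rows=[
    [[0,0,0.5,-0.003,0.003,0.004,-1],[0,0,0.5,0,0.003,0.004,-1],[0,0,0.5,0,0.003,0.004,-1]],
  ],
)

```text
t: 19.3
ee_pos: [0.4948, 0.035, 0.125]
tcp_rot: [0.0, 0.978, -0.211, 0.0]
force: [-1.0, 0.2, 3.6]
finger_gap: 0.015
```

```bash
python3 - <<'E'
from station import manip
from h import *
chk(manip.state())
E
```

```text
t 19.3 P [0.4948 0.035  0.125 ] yaw -24.32 tilt xy of toolz [ 0.0007 -0.001 ] F [-1.   0.2  3.6] M [-0.272  0.702  0.027] gap 0.015 q [ 0.468  0.159 -0.517  0.001 -0.895  0.677]
corr in tool xy units [-0.007 -0.002] collar gap -0.03
```

>>> apply_moves(
  rows=[
    [[0,0,0.5,-0.002,0.003,0.001,-1],[0,0,0.5,0,0.003,0.001,-1],[0,0,0.5,0,0.003,0.001,-1]],
  ],
)

```text
t: 19.68
ee_pos: [0.494, 0.0344, 0.1249]
tcp_rot: [0.001, 0.957, -0.289, 0.0]
force: [-1.0, 0.4, 1.5]
finger_gap: 0.0147
```

```bash
python3 - <<'E'
from station import manip
from h import *
chk(manip.state())
E
```

```text
t 19.68 P [0.494  0.0344 0.1249] yaw -33.62 tilt xy of toolz [ 0.0001 -0.0011] F [-1.   0.4  1.5] M [-0.108  0.621  0.019] gap 0.0147 q [ 0.468  0.158 -0.518  0.001 -0.895  0.515]
corr in tool xy units [-0.    -0.006] collar gap -0.06
```

>>> apply_moves(
  rows=[
    [[0,0,0.5,-0.002,0.003,0.0,-1],[0,0,0.5,0,0.003,0.0,-1]],
  ],
)

```text
t: 19.92
ee_pos: [0.4933, 0.034, 0.1249]
tcp_rot: [0.001, 0.94, -0.341, -0.0]
force: [-1.3, -0.9, 0.5]
finger_gap: 0.0145
```

```bash
python3 - <<'E'
from station import manip
from h import *
chk(manip.state())
E
```

```text
t 19.93 P [0.4933 0.034  0.1249] yaw -39.82 tilt xy of toolz [-0.0006 -0.0014] F [-1.3 -0.9  0.5] M [-0.342  0.416  0.062] gap 0.0145 q [ 0.468  0.157 -0.519  0.001 -0.896  0.407]
corr in tool xy units [ 0.004 -0.012] collar gap -0.06
```

>>> apply_moves(
  rows=[
    [[0,0,0.4,0.002,-0.004,0.0,-1],[0,0,0.4,0,-0.002,0.0,-1]],
  ],
)

```text
t: 20.18
ee_pos: [0.4931, 0.0338, 0.1249]
tcp_rot: [0.001, 0.925, -0.381, -0.0]
force: [-1.1, -1.0, 0.9]
finger_gap: 0.0147
```

```bash
python3 - <<'E'
from station import manip
from h import *
chk(manip.state())
E
```

```text
t 20.18 P [0.4931 0.0338 0.1249] yaw -44.77 tilt xy of toolz [-0.0016 -0.0021] F [-1.1 -1.   0.9] M [-0.505  0.429  0.194] gap 0.0147 q [ 0.468  0.158 -0.519  0.002 -0.897  0.321]
corr in tool xy units [ 0.003 -0.012] collar gap -0.08
```

>>> apply_moves(
  rows=[
    [[0,0,0.4,0,-0.001,0.0,-1],[0,0,0.4,0,0,0.0,-1]],
  ],
)

```text
t: 20.42
ee_pos: [0.4928, 0.0335, 0.125]
tcp_rot: [0.002, 0.907, -0.42, -0.0]
force: [-1.0, -1.0, 0.3]
finger_gap: 0.0145
```

```bash
python3 - <<'E'
from station import manip
from h import *
chk(manip.state())
E
```

```text
t 20.43 P [0.4928 0.0335 0.125 ] yaw -49.69 tilt xy of toolz [-0.0021 -0.0028] F [-1.  -1.   0.3] M [-0.341  0.384  0.273] gap 0.0145 q [ 0.468  0.158 -0.519  0.002 -0.897  0.235]
corr in tool xy units [ 0.002 -0.014] collar gap -0.05
```

>>> apply_moves(
  rows=[
    [[0,0,0,0,0,-0.02,-1],[0,0,0,0,0,-0.04,-1],[0,0,0,0,0,-0.05,-1]],
  ],
)

```text
t: 20.8
ee_pos: [0.491, 0.0333, 0.1294]
tcp_rot: [0.003, 0.908, -0.42, -0.002]
force: [2.5, 1.1, -9.9]
finger_gap: 0.0143
```

```bash
python3 - <<'E'
from station import manip
from h import *
chk(manip.state())
E
```

```text
t 20.8 P [0.491  0.0333 0.1294] yaw -49.63 tilt xy of toolz [-0.0063 -0.0031] F [ 2.5  1.1 -9.9] M [ 0.18  -0.606  0.257] gap 0.0143 q [ 0.468  0.152 -0.513 -0.    -0.913  0.237]
corr in tool xy units [ 0.02  -0.039] collar gap 4.39
```

>>> apply_moves(
  rows=[
    [[0.04,0.01,0,0.008,-0.01,-0.06,-1],[0.03,0.01,0,0.006,-0.008,-0.06,-1],[0,0,0,0.004,-0.004,-0.06,-1]],
  ],
)

```text
t: 21.18
ee_pos: [0.4918, 0.0332, 0.1402]
tcp_rot: [0.0, 0.908, -0.42, -0.0]
force: [0.0, 0.3, -9.3]
finger_gap: 0.0144
```

```bash
python3 - <<'E'
from station import manip
from h import *
chk(manip.state())
E
```

```text
t 21.18 P [0.4918 0.0332 0.1402] yaw -49.62 tilt xy of toolz [-0.0011 -0.0001] F [ 0.   0.3 -9.3] M [-0.084 -0.032  0.153] gap 0.0144 q [ 0.467  0.137 -0.501 -0.    -0.933  0.238]
corr in tool xy units [ 0.009 -0.03 ] collar gap 15.21
```

>>> apply_moves(
  rows=[
    [[0.01,0,0,0.003,-0.003,-0.08,-1],[0,0,0,0.002,-0.003,-0.08,-1],[0,0,0,0.002,-0.002,-0.08,-1],[0,0,0,0,0,-0.06,-1]],
  ],
)

```text
t: 21.68
ee_pos: [0.4936, 0.0334, 0.1611]
tcp_rot: [-0.001, 0.908, -0.42, 0.001]
force: [0.1, -0.3, -4.7]
finger_gap: 0.0147
```

```bash
python3 - <<'E'
from station import manip
from h import *
chk(manip.state())
E
```

```text
t 21.68 P [0.4936 0.0334 0.1611] yaw -49.61 tilt xy of toolz [0.0026 0.0012] F [ 0.1 -0.3 -4.7] M [0.006 0.122 0.011] gap 0.0147 q [ 0.466  0.115 -0.473  0.    -0.98   0.239]
corr in tool xy units [-0.008 -0.005] collar gap 36.1
```

>>> apply_moves(
  rows=[
    [[0,0,0,0,0,-0.12,-1],[0,0,0,0,0,-0.15,-1],[0,0,0,0,0,-0.15,-1],[0,0,0,0,0,-0.1,-1],[0,0,0,0,0,0,-1]],
  ],
)

```text
t: 22.3
ee_pos: [0.4942, 0.0335, 0.1957]
tcp_rot: [-0.002, 0.908, -0.42, 0.002]
force: [-0.2, -0.4, -5.1]
finger_gap: 0.0142
```

```bash
python3 - <<'E'
from station import manip
from h import *
import pickle
D={n:manip.capture(n) for n in("side","scene")}
s=manip.state();show(s);pickle.dump((D,s),open("d7.pkl","wb"))
a=cv2.resize(D["scene"]["color"][120:270,90:360],(800,444),interpolation=3);cv2.imwrite("pics/s7.png",a)
b=cv2.resize(D["side"]["color"][120:270,200:400],(800,600),interpolation=3);cv2.imwrite("pics/d7.png",b)
E
```

```text
t 22.4 P [0.4938 0.0334 0.195 ] yaw -49.62 tilt xy of toolz [0.0037 0.0016] F [-0.6 -0.5 -3.7] M [-0.078  0.196  0.034] gap 0.0145 q [ 0.466  0.082 -0.425  0.    -1.059  0.239]
```

View pics/s7.png

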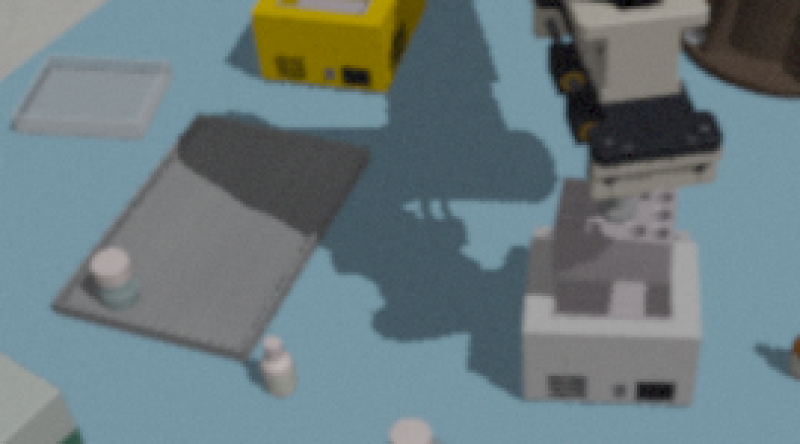

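View pics/d7.png

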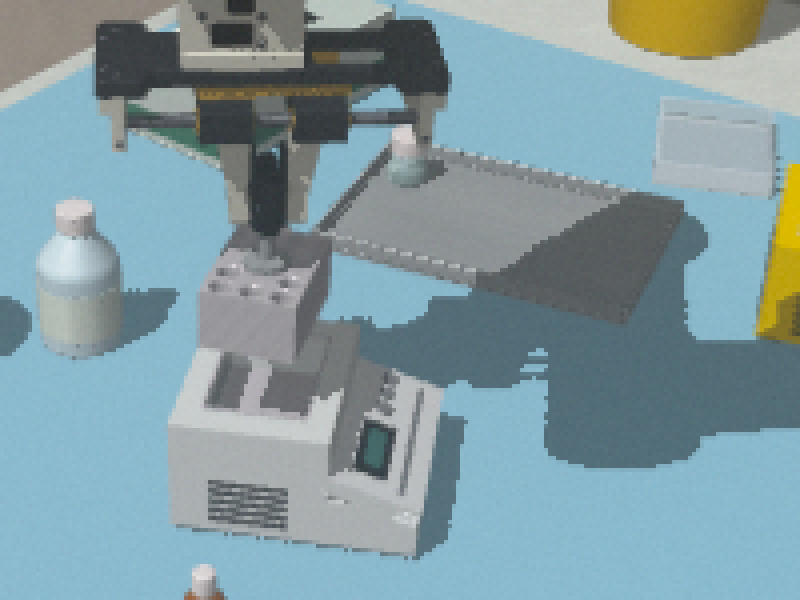

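```bash
python3 - <<'E'
from h import *
import pickle
D,s=pickle.load(open("d7.pkl","rb"))
c=np.array([(195,118),(370,152),(245,357),(55,306)])/2.963+[89.7,119.7]
p=np.array([plane(D["scene"],u,.016) for u in c]);print(p.round(3),p.mean(0))
for i in range(4): d=p[(i+1)%4]-p[i];print(np.linalg.norm(d).round(3),np.degrees(np.arctan2(d[1],d[0])).round(1))
c=np.array([(395,148),(684,204),(625,322),(312,235)])/4.+[199.7,119.7]
p=np.array([plane(D["side"],u,.016) for u in c]);print(p.round(3),p.mean(0))
for i in range(4): d=p[(i+1)%4]-p[i];print(np.linalg.norm(d).round(3),np.degrees(np.arctan2(d[1],d[0])).round(1))
# block top corners in scene? block x dir from heater: side front top edge
E
```

```text
[[ 0.423 -0.441  0.016]
 [ 0.385 -0.263  0.016]
 [ 0.638 -0.212  0.016]
 [ 0.671 -0.386  0.016]] [ 0.52955518 -0.32557706  0.016     ]
0.181 102.0
0.258 11.5
0.177 -79.3
0.254 -167.7
[[ 0.654 -0.374  0.016]
 [ 0.412 -0.439  0.016]
 [ 0.373 -0.252  0.016]
 [ 0.627 -0.212  0.016]] [ 0.51634846 -0.31933633  0.016     ]
0.25 -165.0
0.192 101.9
0.258 8.9
0.165 -80.7
```

>>> apply_moves(
  rows=[
    [[0,-0.04,0,0.08,0.07,0,-1],[0,0,0,0.16,0.14,0,-1],[0,0,0,0.26,0.23,0,-1],[0,0,0,0.34,0.3,0,-1],[0,0,0,0.38,0.33,0,-1],[0,0,0,0.38,0.33,0,-1],[0,0,0,0.38,0.33,0,-1],[0,0,0,0.38,0.33,0,-1]],
  ],
)

```text
t: 23.4
ee_pos: [0.4892, -0.1639, 0.1923]
tcp_rot: [-0.001, 0.908, -0.419, -0.002]
force: [-0.3, 0.3, -4.9]
finger_gap: 0.0144
```

```bash
python3 - <<'E'
from station import manip
from h import *
s=manip.state();show(s);plan(s,[.492,-.331,.17],0,8,-1)
E
```

```text
t 23.4 P [ 0.4892 -0.1639  0.1923] yaw -49.51 tilt xy of toolz [-0.0031  0.004 ] F [-0.3  0.3 -4.9] M [-0.053  0.019  0.03 ] gap 0.0144 q [ 0.054  0.126 -0.38  -0.005 -1.068  0.655]
[[[0.0,0.05,0.0,0.27,0.22,0.04,-1],[0.0,0.0,0.0,0.27,0.22,0.05,-1],[0.0,0.0,0.0,0.27,0.23,0.05,-1],[0.0,0.0,0.0,0.26,0.22,0.04,-1],[0.0,0.0,0.0,0.27,0.22,0.05,-1],[0.0,0.0,0.0,0.27,0.22,0.05,-1],[0.0,0.0,0.0,0.27,0.22,0.04,-1],[0.0,0.0,0.0,0.27,0.22,0.05,-1]]]
end [ 0.4922 -0.3309  0.17  ] -49.51
```

>>> apply_moves(
  rows=[
    [[0,0.05,0,0.34,0.28,0.02,-1],[0,0,0,0.34,0.28,0.04,-1],[0,0,0,0.32,0.27,0.05,-1],[0,0,0,0.28,0.24,0.05,-1],[0,0,0,0.24,0.2,0.06,-1],[0,0,0,0.18,0.14,0.06,-1],[0,0,0,0.12,0.1,0.06,-1],[0,0,0,0.06,0.04,0.04,-1],[0,0,0,0,0,0,-1]],
  ],
)

```text
t: 24.52
ee_pos: [0.4866, -0.3222, 0.1658]
tcp_rot: [0.001, 0.907, -0.422, -0.002]
force: [-0.1, 0.5, -4.6]
finger_gap: 0.0142
```

```bash
python3 - <<'E'
from station import manip
from h import *
s=manip.state();show(s);plan(s,[.492,-.331,.085],0,8,-1)
E
```

```text
t 24.52 P [ 0.4866 -0.3222  0.1658] yaw -49.87 tilt xy of toolz [-0.0047  0.0006] F [-0.1  0.5 -4.6] M [-0.009  0.059 -0.019] gap 0.0142 q [-2.50e-01  2.59e-01 -2.77e-01  1.00e-03 -1.04e+00  9.50e-01]
[[[0.03,0.03,0.0,0.02,0.0,0.17,-1],[0.0,0.0,0.0,0.02,0.01,0.17,-1],[0.0,0.0,0.0,0.02,0.0,0.16,-1],[0.0,0.0,0.0,0.03,0.0,0.17,-1],[0.0,0.0,0.0,0.02,0.01,0.17,-1],[0.0,0.0,0.0,0.02,0.0,0.17,-1],[0.0,0.0,0.0,0.02,0.0,0.17,-1],[0.0,0.0,0.0,0.02,0.01,0.17,-1]]]
end [ 0.4917 -0.3311  0.0848] -49.87
```

>>> apply_moves(
  rows=[
    [[0.03,0.03,0,0.02,0,0.1,-1],[0,0,0,0.02,0.01,0.18,-1],[0,0,0,0.02,0,0.2,-1],[0,0,0,0.02,0,0.2,-1],[0,0,0,0.02,0,0.2,-1],[0,0,0,0.02,0,0.18,-1],[0,0,0,0.02,0,0.12,-1],[0,0,0,0,0,0.06,-1],[0,0,0,0,0,0,-1]],
  ],
)

```text
t: 25.65
ee_pos: [0.4921, -0.3281, 0.0856]
tcp_rot: [-0.0, 0.907, -0.421, -0.0]
force: [0.3, 0.4, -4.0]
finger_gap: 0.0145
```

```bash
python3 - <<'E'
from station import manip
from h import *
D={n:manip.capture(n) for n in("side","scene")}
s=manip.state();show(s);plan(s,[*s["ee_pos"][:2],.075],0,6,-1)
a=cv2.resize(D["scene"]["color"][120:270,90:360],(800,444),interpolation=3);cv2.imwrite("pics/s8.png",a)
b=cv2.resize(D["side"]["color"][100:220,250:410],(800,600),interpolation=3);cv2.imwrite("pics/d8.png",b)
E
```

```text
t 25.75 P [ 0.4924 -0.3281  0.0861] yaw -49.76 tilt xy of toolz [0.     0.0003] F [-0.3  0.2 -4.7] M [-0.051  0.107 -0.034] gap 0.0143 q [-0.258  0.35  -0.353 -0.    -0.868  0.961]
[[[0.0,0.0,0.0,0.0,0.0,0.03,-1],[0.0,0.0,0.0,0.0,0.0,0.03,-1],[0.0,0.0,0.0,0.0,0.0,0.03,-1],[0.0,0.0,0.0,0.0,0.0,0.03,-1],[0.0,0.0,0.0,0.0,0.0,0.03,-1],[0.0,0.0,0.0,0.0,0.0,0.04,-1]]]
end [ 0.4924 -0.3281  0.0747] -49.76
```

View pics/d8.png

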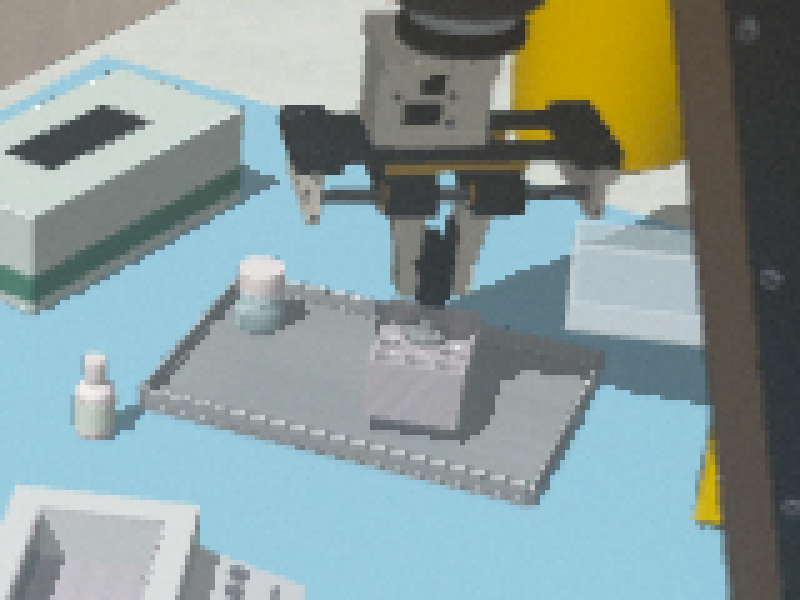

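View pics/s8.png

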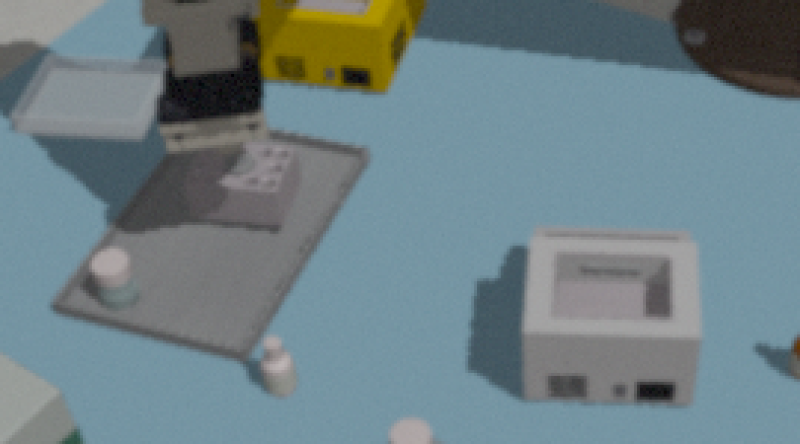

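The block hangs level over the free part of the tray, clear of the walls and jar. I lower it gently.

>>> apply_moves(
  rows=[
    [[0,0,0,0,0,0.05,-1],[0,0,0,0,0,0.05,-1],[0,0,0,0,0,0.03,-1],[0,0,0,0,0,0.02,-1],[0,0,0,0,0,0.0,-1]],
  ],
)

```text
t: 26.38
ee_pos: [0.4929, -0.3283, 0.0774]
tcp_rot: [-0.0, 0.907, -0.421, 0.001]
force: [0.3, 0.6, -4.3]
finger_gap: 0.0144
```

```bash
python3 - <<'E'
from station import manip
from h import *
s=manip.state();show(s)
E
```

```text
t 26.38 P [ 0.4929 -0.3283  0.0774] yaw -49.75 tilt xy of toolz [ 0.0017 -0.0002] F [ 0.3  0.6 -4.3] M [-0.066  0.113 -0.051] gap 0.0144 q [-0.258  0.36  -0.362 -0.    -0.847  0.961]
```

>>> apply_moves(
  rows=[
    [[0,0,0,0,0,0.02,-1],[0,0,0,0,0,0.01,-1]],
  ],
)

```text
t: 26.62
ee_pos: [0.493, -0.3283, 0.0756]
tcp_rot: [-0.0, 0.907, -0.421, 0.001]
force: [-0.2, -0.3, -5.1]
finger_gap: 0.0141
```

>>> apply_moves(
  rows=[
    [[0,0,0,0,0,0.015,-1],[0,0,0,0,0,0.01,-1]],
  ],
)

```text
t: 26.88
ee_pos: [0.493, -0.3283, 0.0741]
tcp_rot: [-0.0, 0.907, -0.421, 0.001]
force: [0.1, -0.5, -5.0]
finger_gap: 0.0143
```

>>> apply_moves(
  rows=[
    [[0,0,0,0,0,0.012,-1],[0,0,0,0,0,0.01,-1]],
  ],
)

```text
t: 27.12
ee_pos: [0.4932, -0.3282, 0.073]
tcp_rot: [-0.0, 0.907, -0.421, 0.001]
force: [-0.8, 3.0, 1.4]
finger_gap: 0.0144
```

```bash
python3 - <<'E'
from station import manip
from h import *
s=manip.state();show(s)
E
```

```text
t 27.12 P [ 0.4932 -0.3282  0.073 ] yaw -49.74 tilt xy of toolz [ 0.0023 -0.0004] F [-0.8  3.   1.4] M [0.922 0.511 0.029] gap 0.0144 q [-0.258  0.365 -0.366 -0.    -0.837  0.961]
```

>>> apply_moves(
  rows=[
    [[0,0,0,0,0,0.006,-1],[0,0,0,0,0,0.0,-1]],
  ],
)

```text
t: 27.38
ee_pos: [0.4933, -0.3281, 0.0731]
tcp_rot: [-0.0, 0.907, -0.42, 0.001]
force: [-0.1, 1.5, -1.5]
finger_gap: 0.0146
```

```bash
python3 - <<'E'
from station import manip
from h import *
D={n:manip.capture(n) for n in("side",)}
s=manip.state();show(s)
b=cv2.resize(D["side"]["color"][130:200,300:390],(770,600),interpolation=3);cv2.imwrite("pics/d9.png",b)
E
```

```text
t 27.43 P [ 0.4933 -0.3282  0.0731] yaw -49.73 tilt xy of toolz [ 0.0025 -0.0005] F [-0.8  1.8 -1.2] M [ 0.479  0.454 -0.011] gap 0.0146 q [-0.257  0.365 -0.367 -0.    -0.837  0.961]
```

View pics/d9.png

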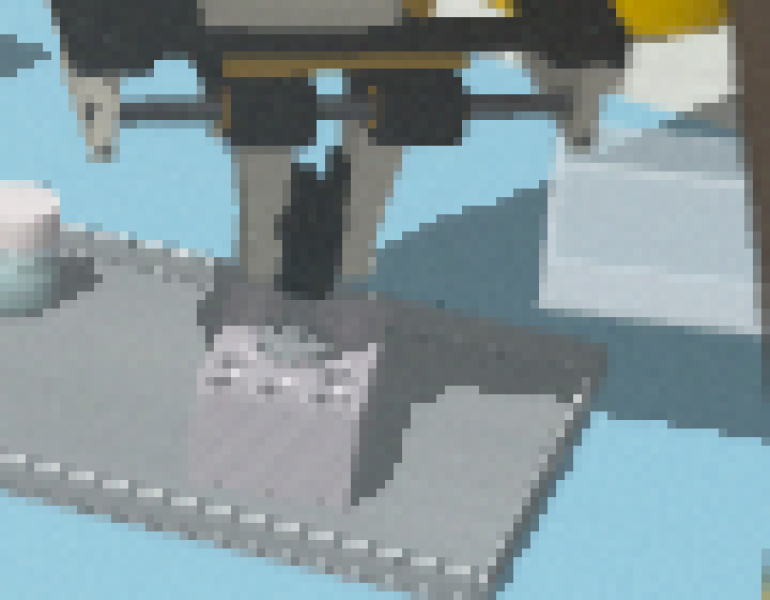

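>>> apply_moves(
  rows=[
    [[0,0,0,0,0,0.012,-1],[0,0,0,0,0,0.005,-1]],
  ],
)

```text
t: 27.68
ee_pos: [0.4934, -0.3282, 0.0729]
tcp_rot: [-0.0, 0.907, -0.42, 0.002]
force: [-2.3, 3.3, 4.2]
finger_gap: 0.0148
```

```bash
python3 - <<'E'
from station import manip
from h import *
s=manip.state();show(s)
E
```

```text
t 27.68 P [ 0.4934 -0.3282  0.0729] yaw -49.71 tilt xy of toolz [ 0.003  -0.0008] F [-2.3  3.3  4.2] M [ 1.136  1.001 -0.068] gap 0.0148 q [-0.257  0.365 -0.367  0.    -0.836  0.961]
```

>>> apply_moves(
  rows=[
    [[0,0,0,0,0,0,-1],[0,0,0,0,0,0,-1],[0,0,0,0,0,0,-0.5],[0,0,0,0,0,0,0],[0,0,0,0,0,0,0],[0,0,0,0,0,0,0],[0,0,0,0,0,0,0]],
  ],
)

```text
t: 28.55
ee_pos: [0.4947, -0.3292, 0.0731]
tcp_rot: [-0.0, 0.907, -0.42, 0.003]
force: [0.0, -0.2, -0.9]
finger_gap: 0.0432
```

>>> apply_moves(
  rows=[
    [[0,0,0,0,0,-0.1,0],[0,0,0,0,0,-0.2,0],[0,0,0,0,0,-0.4,0],[0,0,0,0,0,-0.5,0],[0,0,0,0,0,-0.5,0],[0,0,0,0,0,-0.4,0],[0,0,0,0,0,-0.2,0],[0,0,0,0,0,0,0],[0,0,0,0,0,0,0]],
  ],
)

```text
t: 29.68
ee_pos: [0.4938, -0.3289, 0.2201]
tcp_rot: [-0.0, 0.907, -0.42, 0.004]
force: [1.0, -0.1, -0.7]
finger_gap: 0.0438
```

```bash
python3 - <<'E'
from station import manip
from h import *
D={n:manip.capture(n) for n in("side","scene","wrist")}
s=manip.state();show(s)
b=cv2.resize(D["side"]["color"][130:200,300:390],(770,600),interpolation=3);cv2.imwrite("pics/d10.png",b)
cv2.imwrite("pics/w10.png",D["wrist"]["color"]);cv2.imwrite("pics/s10.png",D["scene"]["color"])
E
```

```text
t 29.82 P [ 0.4938 -0.3289  0.2199] yaw -49.68 tilt xy of toolz [ 0.0076 -0.0033] F [-0.6 -0.  -0. ] M [-0.024  0.177  0.008] gap 0.0436 q [-2.580e-01  2.250e-01 -1.920e-01  1.000e-03 -1.146e+00  9.610e-01]
```

View pics/d10.png

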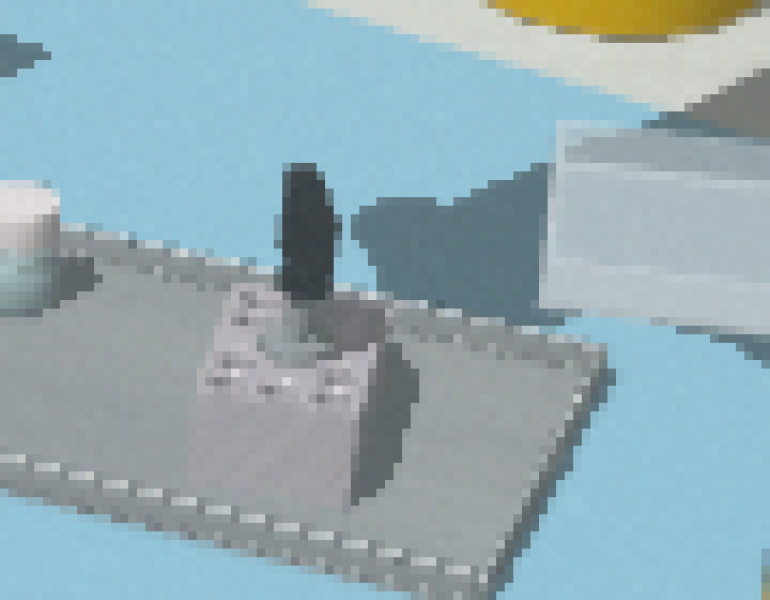

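View pics/w10.png

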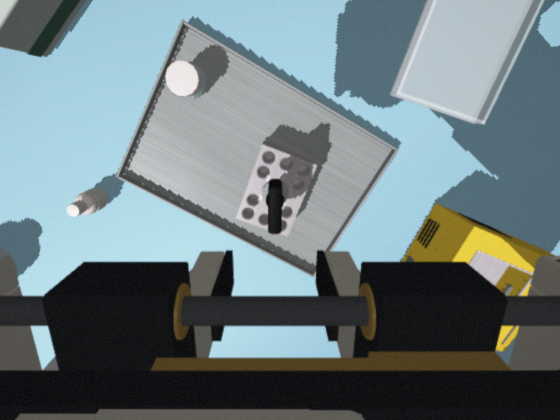

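View pics/s10.png

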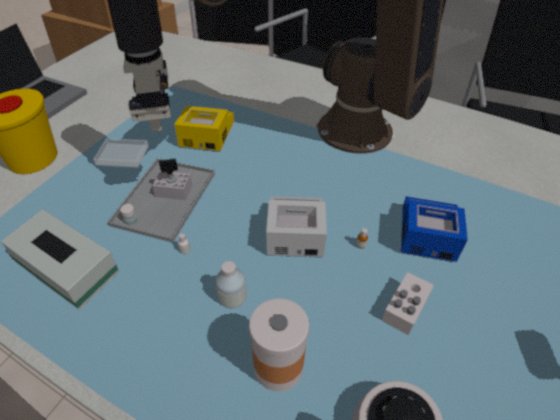

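The wrist picture shows the block flat on the tray at (278,190) with the lifter upright in it, and the gripper is clear. The jar, vials and bottle are where they were. I hand it in.

```bash
python3 - <<'E'
from station import manip
print(manip.job_done())
E
```

```text
the job is handed in; nothing more can be done
None
```

The block is out of the heater and stands flat on the steel tray with the lifter screwed in. The gripper has let go and is about 15 cm clear. I handed the job in at about 30 s of the 70 s allowed.

- **Grip:** The lifter turned out to be held about 3.6 mm off centre along its wing. I corrected for this over the tap. The first 15° of turning was done about the wrong axis before I allowed for the offset, with no side force showing. After that I turned about the lifter's own axis.
- **Screwing in:** Contact came at about 2.4 N with the collar about 4.6 mm up. It ran in clockwise over about 150°. The last torque reading while turning was 0.27 N m, roughly 31 N of clamping against the 60 N limit. I did not measure the clamping after that. The later pictures show the collar on the block and the lifter upright.
- **Drawing out:** The highest reading was about 10 N. Early in the lift the tool was tilted about 0.4° and had drifted 1.8 mm. I corrected both before going on.
- **Setting down:** The tray was met at the expected height (TCP z 0.073). I pressed about 9 N in all to seat the block, and the tool was within 0.2° of level.
- **Last pictures:** The side and wrist pictures show the block flat and clear of the tray walls and the jar. By eye, nothing else on the table has moved. I did not measure the block's level separately after release.

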